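# Open the reading box and hold a slide mailer in its slot

## Robot

A 7-joint arm with a two-finger parallel gripper is mounted at the origin on a cart in front of the work surface, level with it; the furniture and walls round the work are solid. World frame = base frame: x ahead of the robot, y to its left, z up, the work surface at z = 0. Lengths are in m, angles in rad, forces in N, time in s.
With the tool pointing down it reaches from about 0.425 to 0.925 m from the base axis. Payload 6.8 kg.
Tool frame: the origin (TCP) lies at the very end of the fingers, on their centre line; the grasp point (between the pads) lies 19 mm behind it; z points along the fingers, x is the direction in which the jaws open and shut, and the axes are right-handed (so a half turn about z gives the same grasp; the last joint's range is limited). The gripper opens to 85 mm and grips with 20 to 120 N. Pads are 22 mm wide; open, the fingers measure 114 mm over their backs; the gripper's body (76 mm by 85 mm) begins 54 mm behind the grasp point. The pads swing forward as they close: fully open they stand 13 mm farther back than shut.
Start: joints at [1.183, 0.477, 0.022, 1.555, -0.011, 1.109, -0.083], TCP at [0.186, -0.649, 0.208] pointing down, gripper open.
Joint ranges: [-2.96, 2.96], [-0.34, 2.1], [-1.41, 1.46], [0.24, 2.44], [-1.37, 4.51], [0.17, 1.92], [-2.96, 2.96]. Speed limits (rad/s): [2.39, 2.39, 3.14, 3.14, 3.14, 3.14, 3.14].

## Interface

Orientations are given as a rotation vector (axis times angle).
In Python, from bench import * gives the robot as it stands.
- The arm moves only by the tool servo_tool, never from a script. Its argument "increments" is one flat list of numbers, 7 for each row, row after row: the shift along the tool's x, y, z in mm, then the turn, a rotation vector about the tool's x, y, z in rad, then the finger opening in mm, from 0 to 85.4. In form: [tx, ty, tz, wx, wy, wz, fingers, tx, ty, tz, wx, wy, wz, fingers, ...]. A call has exactly 8 rows; each row shifts and turns the commanded pose from where the row before left it, along the tool's axes as they then stand; what a row does not reach is not made up. A row lasts 1/8 s, in which the tool goes at most 62.5 mm and 10.7 degrees, less where a joint would pass 70% of its speed; a pose out of reach is approached as far as the arm can. A call is refused whole if a number of a shift passes 62.5 or a number of a turn 0.188, either way. A call with a gripper value outside its range is refused whole. The fingers move at their own pace and stop on an object; "squeeze" is the grip in N (left out, the last holds). Time passes only in rows, so rows that do not move let the fingers close, or fill a call up. It gives the time, the measured TCP pose, the force and the opening at its end, in the units of the state.
- get_obs(): the state, without advancing time (a new reading comes with each control period).
- grab_frame(name): name is "side" or "top"; returns (picture, depth): 480x640x3 uint8, red, green, blue; 480x640 float32, m along the optical axis (not along the pixel's ray), 0 where there is no reading.
- calibration(name): a dict with "fx", "fy", "cx", "cy" (pixels), "eye" and "orientation" of the camera in the world. Camera axes: x right, y up, looking along -z (the intrinsics and any distortion apply to the point x, -y, -z); pixel columns grow to the right and rows downward; lengths in m; the calibration is good to about 2 mm. A picture is of the moment at which its call begins. calibration takes no time and is no camera call.
- hand_in(): hands the job in, once; it reports no verdict.
The state is a dict: "clock": time; "joints": joint angles; "qvel": joint speeds; "tau": joint torques, N m; "tcp_pos": TCP position; "orientation": TCP orientation; "contact_force": force on the tool from outside, world axes, zero at the start; "moment": the same for the moment, N m; "grip_width": finger opening in m.
Only numpy, scipy, OpenCV 4.12 (cv2) and the standard library are available. Lean on these libraries where they do the work, as an engineer would, in place of code of your own. Each camera call takes 0.05 s, during which the arm holds its last target.

## Task

Wind the hand crank on top of the grey reading box clockwise, seen from above, until it comes up against its stop, so that the shutter under the slot is fully open. Then lift the pale flat slide mailer out of its stand, lower it upright through the narrow slot until about half of its length (some 42 mm) is inside, and finish the program while still holding it there, still, clear of the box's floor and without leaning on the sides of the slot. Leave the other things on the desk where they stand.

Things in the scene. Friction and masses are not known exactly. Their poses are not given: they have to be found in the camera images.
- reader: grey metal reading box, fixed to the desk, 110 (x) x 170 (y) x 110 (z) mm; origin at the centre of its underside, x to the back, y to the left, z up; viewing window in its front (-x) face, slot in the right half (-y) of its flat top, crank on the left half (+y): slot centre at y = -45 mm, crank axis at y = +45 mm, both at x = 0. Inside, its floor lies 72 mm below the top
- slot (a point): centre of the slot's mouth, in the plane of the box's top; axes as the box's. The slot goes straight down, 38 mm along the box's x and 14 mm along its y (2 mm of clearance on each side of the mailer), through the 6 mm top; the shutter lies right under it
- crank_axis (a point): the crank's upright axis at the level of the box's top; axes as the box's
- crank (a joint): crank angle in rad: 0 = shutter shut and the crank's arm points from the axis along the box's -y (to the slot); grows clockwise seen from above, to a hard stop at 15.7 (two and a half turns), where the shutter is fully open. It starts somewhere between 0 and 3.1; it turns lightly (about 0.05 N m, that is 1.5 N at the knob) and stays where it is left
- knob_mid (a point): middle of the crank's upright black grip knob: a cylinder of 20 mm diameter and 34 mm height that spins freely on its own pin, 35 mm from the crank's axis; this point lies 38 mm above the box's top (knob from 21 to 55 mm above it); the hub and the arm of the crank stay below 15 mm above the box's top
- stand: grey plastic stand, fixed to the desk: base 70 x 56 x 6 mm (origin at the centre of its underside) with an open-topped pocket of 39 mm (x) by 15 mm (y) inside, floor 6 mm and rim 40 mm above the desk, in which the mailer stands upright. A tall microscope (fixed) stands behind it to the right, a printer behind the reading box: go round them, along the desk's front edge
- mailer: pale flat plastic slide mailer, 34 x 84 x 10 mm, 18 g, standing on end in the stand, loosely; origin at the middle of one broad face; its own x along the 34 mm width (level), y along the 84 mm length (up), z along the 10 mm thickness (level). At the start its width lies along the stand's x and 44 mm of it stand out of the pocket
- mailer_low (a point): centre of the mailer's lower end face; axes as the mailer's
- mailer_top (a point): centre of the mailer's upper end face; axes as the mailer's
- petri_dish: petri dish, 60 mm across, 16 mm high, bystander; origin at the centre of its underside
- cup_blue: sample cup with a screw lid, 46 mm across, 58 mm high, bystander; origin at the centre of its underside
- rubber_stamp: wooden rubber stamp, 25 x 46 x 69 mm, bystander; origin at the centre of its underside
- tape_roll: roll of tape lying flat, 100 mm across, 25 mm high, bystander; origin at the centre of its underside
Mind the look-alikes: they are no part of the job. There is more than one size of the mailer; the job needs the larger.

How it is judged:
By the outcome, as a careful person would: the job done as asked, in the order asked, and still so for the second after the job is handed in, while the arm keeps its last pose, push and grip.
It also fails if it takes over 72 s, if anything falls off the work surface, if the arm or the gripper's body presses on something with over 40 N, if the wrist force passes 120 N, or if a joint passes its speed limit or range.

## Working session

There is one attempt and no reset: what is moved stays moved. The work goes in short steps, Python scripts to look and compute and a tool call to move; the robot and the scene stay as the last step left them, time stands still between calls to the robot, and variables do not carry over. Pictures are saved under pics/ and viewed, and the job is handed in when it is done.

Besides the shell and the picture viewer there is one more tool, called after "Call:" as name(argument=value, ...), one argument or row to a line, values as JSON. servo_tool: Moves the arm, as the interface text tells. Its arguments: {"type":"object","properties":{"increments":{"type":"array","items":{"type":"number"}},"squeeze":{"type":"number"}},"required":["increments"]}

```bash
mkdir -p pics; cat > h.py <<'E'
from bench import *
import numpy as np, cv2
from scipy.spatial.transform import Rotation as R
def cam(n):
    c=calibration(n); o=np.array(c['orientation'],float)
    M=R.from_rotvec(o).as_matrix() if o.size==3 else (R.from_quat(o).as_matrix() if o.size==4 else o.reshape(3,3))
    return c,M,np.array(c['eye'])
def pts(n,d):
    c,M,e=cam(n); v,u=np.mgrid[0:480,0:640]
    P=np.stack([(u-c['cx'])/c['fx']*d,-(v-c['cy'])/c['fy']*d,-d],-1)
    return P@M.T+e
def proj(n,p):
    c,M,e=cam(n); q=(np.atleast_2d(p)-e)@M
    return np.stack([c['cx']+c['fx']*q[:,0]/-q[:,2], c['cy']+c['fy']*q[:,1]/q[:,2]],-1)
def grab(n,name):
    im,d=grab_frame(n); np.savez('pics/'+name+'.npz',im=im,d=d)
    cv2.imwrite('pics/'+name+'.png',im[:,:,::-1]); return im,d
E
python3 - <<'E'
from h import *
for n in('side','top'):
    print(calibration(n)); grab(n,n+'0')
s=get_obs();print(s)
E
```

```text
{'fx': 552.876997843476, 'fy': 552.876997843476, 'cx': 315.6302746961987, 'cy': 243.92115374845991, 'eye': array([ 0.11472677, -0.53203558,  0.55070119]), 'orientation': array([ 0.98231268, -0.356704  , -0.63119299])}
{'fx': 466.7180151708108, 'fy': 466.7180151708108, 'cx': 322.4625614199954, 'cy': 242.82800094233747, 'eye': array([0.42500933, 0.03013034, 0.96943131]), 'orientation': array([ 0.15655023, -0.18212754, -1.7485996 ])}
{'clock': 0.1, 'joints': array([ 1.18289193,  0.47772263,  0.02232887,  1.55632932, -0.01150302,
        1.10933161, -0.08308508]), 'qvel': array([ 0.00069713, -0.00250366, -0.00042114, -0.00465339, -0.00133807,
        0.00011618,  0.0009804 ]), 'tau': array([ 4.55069370e-03, -5.97766435e+01,  1.61404364e+00, -2.81956905e+01,
        1.29159138e-02,  5.08421494e-03, -5.73799738e-06]), 'tcp_pos': array([ 0.18625088, -0.64819898,  0.20662906]), 'orientation': array([-2.50882599e+00,  1.88936055e+00,  2.18722809e-03]), 'contact_force': array([ 0.06228585,  0.13130204, -0.77891616]), 'moment': array([0.00680437, 0.02134178, 0.02019112]), 'grip_width': 0.08548338323072001}
```

View pics/side0.png

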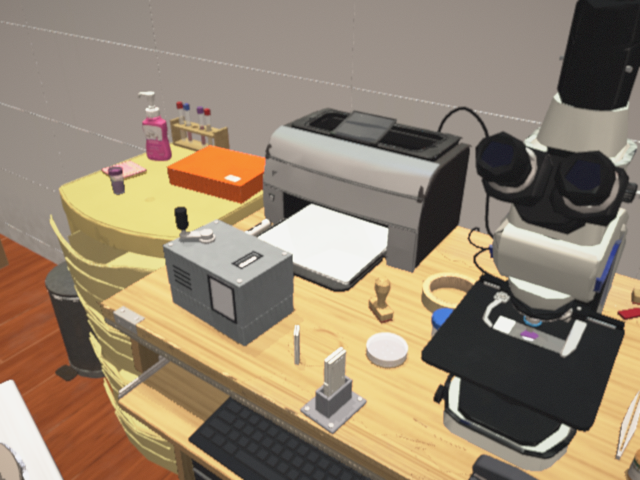

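View pics/top0.png

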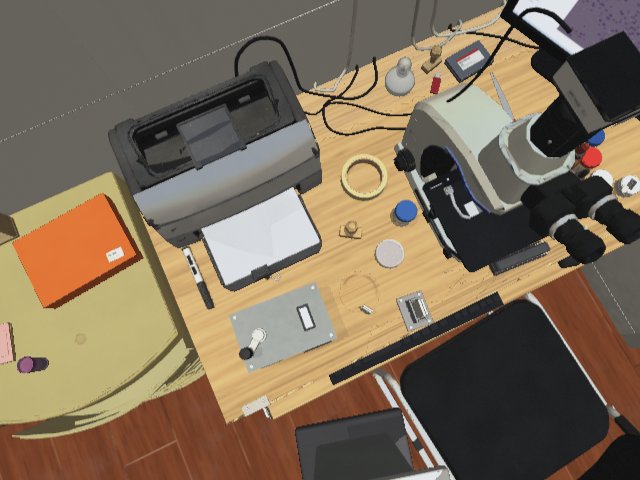

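Side view: the reader is at about (230,280), with its crank knob at (181,215) and slot at (247,260). The stand with a pale slab in it is at (335,385). A second, free-standing thin slab (look-alike) is at (297,345). Next I'll enlarge these and measure them.

```bash
python3 - <<'E'
from h import *
s=np.load('pics/side0.npz');t=np.load('pics/top0.npz')
a=cv2.resize(s['im'][300:440,270:410],None,fx=4,fy=4,interpolation=cv2.INTER_CUBIC)
b=cv2.resize(t['im'][270:370,220:440],None,fx=3.6,fy=3.6,interpolation=cv2.INTER_CUBIC)
cv2.imwrite('pics/c1.png',a[:,:,::-1]);cv2.imwrite('pics/c2.png',b[:,:,::-1])
P=pts('top',t['d']);Q=pts('side',s['d'])
def reg(N,P,im,z0,z1,x0,x1,y0,y1):
    m=(P[...,2]>z0)&(P[...,2]<z1)&(P[...,0]>x0)&(P[...,0]<x1)&(P[...,1]>y0)&(P[...,1]<y1)
    return m
for n,PP,pix in(('top',P,[(285,320),(250,352),(306,316),(414,308),(365,310),(390,255)]),('side',Q,[(230,240),(181,212),(335,355),(297,330),(330,400)])):
    for u,v in pix: print(n,u,v,PP[v,u].round(4))
E
```

```text
top 285 320 [0.4775 0.0927 0.1111]
top 250 352 [0.4327 0.1555 0.1646]
top 306 316 [0.4778 0.0541 0.1064]
top 414 308 [ 0.4583 -0.1578  0.0345]
top 365 310 [ 0.4718 -0.0603  0.0444]
top 390 255 [ 0.5742 -0.1365  0.0191]
side 230 240 [0.4849 0.1191 0.1107]
side 181 212 [0.4289 0.1589 0.1626]
side 335 355 [ 0.4549 -0.1612  0.0887]
side 297 330 [ 0.4724 -0.0636  0.0552]
side 330 400 [ 0.4346 -0.1764  0.0382]
```

View pics/c1.png

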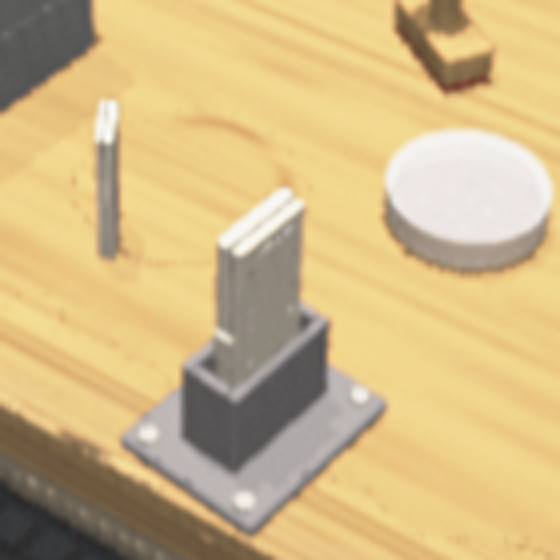

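View pics/c2.png

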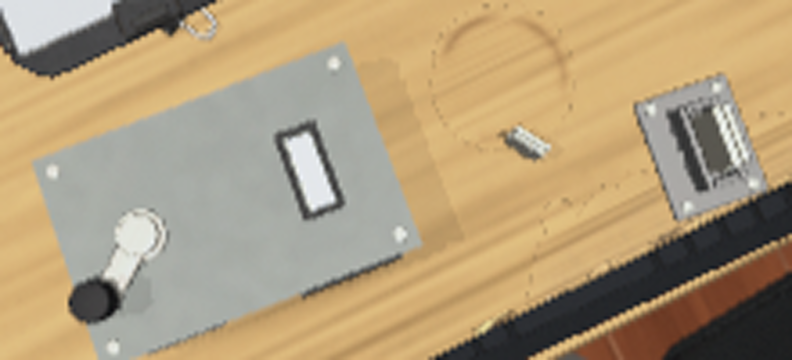

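The slab in the stand at top view (415,310) / side view (335,355) has its top at z≈0.089 and fits a 34 mm width, so it is the large mailer. The free-standing one at top (365,310) / side (297,345) is 55 mm tall, so it is the small look-alike. The crop confirms this. Next I'll fit the poses.

```bash
python3 - <<'E'
from h import *
s=np.load('pics/side0.npz');t=np.load('pics/top0.npz')
D={'top':pts('top',t['d']),'side':pts('side',s['d'])}
def rect(m,P,nm):
    xy=P[m][:,:2]*1000
    r=cv2.minAreaRect(xy.astype(np.float32)); 
    print(nm,len(xy),'c',np.round(r[0],1),'size',np.round(r[1],1),'ang',round(r[2],2),'zmed',np.median(P[m][:,2]).round(4))
for n,P in D.items():
    X,Y,Z=P[...,0],P[...,1],P[...,2]
    bx=(X>.36)&(X<.58)&(Y>-.02)&(Y<.22)
    rect(bx&(abs(Z-.110)<.004),P,n+' boxtop')
    k=bx&(Z>.157)&(Z<.172); rect(k,P,n+' knobtop'); print(P[k].mean(0).round(4))
    k=bx&(Z>.118)&(Z<.128); rect(k,P,n+' arm')
    st=(X>.38)&(X<.54)&(Y>-.23)&(Y<-.10)
    rect(st&(Z>.003)&(Z<.010),P,n+' base'); rect(st&(abs(Z-.040)<.004),P,n+' rim'); rect(st&(abs(Z-.090)<.005),P,n+' mtop')
    rect(st&(Z>.05)&(Z<.1),P,n+' mall')
    sm=(X>.44)&(X<.50)&(Y>-.09)&(Y<-.04); rect(sm&(Z>.04),P,n+' small')
E
```

```text
top boxtop 5053 c [467.4  99.1] size [112.5 170.1] ang 10.36 zmed 0.1114
top knobtop 119 c [432.3 164.6] size [18.4 19. ] ang 37.72 zmed 0.1661
[0.4324 0.1642 0.166 ]
top arm 191 c [453.9 148.9] size [21.8 40.8] ang 42.34 zmed 0.1241
top base 1058 c [ 471.3 -164.9] size [137.7 129.5] ang 0.35 zmed 0.005
top rim 109 c [ 455.  -162.5] size [46.6 23.2] ang 9.82 zmed 0.0407
top mtop 98 c [ 455.5 -162.8] size [31.3 10.6] ang 7.57 zmed 0.0911
top mall 167 c [ 454.9 -162.8] size [33.4 10.7] ang 8.65 zmed 0.0889
top small 47 c [473.3 -63.4] size [20.6  6.6] ang 46.7 zmed 0.0561
side boxtop 4273 c [466.8 101.3] size [113.4 173.4] ang 10.81 zmed 0.1101
side knobtop 117 c [430.9 165.6] size [20.  18.7] ang 49.53 zmed 0.1641
[0.4295 0.1631 0.1631]
side arm 242 c [446.9 155.3] size [22.9 50.9] ang 44.44 zmed 0.1225
side base 1048 c [ 460.3 -162.5] size [ 87.4 136.2] ang 67.99 zmed 0.0061
side rim 324 c [ 453.5 -162.1] size [47.9 24.1] ang 6.51 zmed 0.0396
side mtop 202 c [ 453.7 -161.5] size [31.5 10.7] ang 10.99 zmed 0.0894
side mall 652 c [ 453.8 -162. ] size [34.3 11.7] ang 10.96 zmed 0.0759
side small 97 c [471.5 -62.6] size [23.2  6.6] ang 46.98 zmed 0.0531
```

```bash
python3 - <<'E'
from h import *
s=np.load('pics/side0.npz');t=np.load('pics/top0.npz')
A=np.concatenate([pts('top',t['d'])[t['d']>0],pts('side',s['d'])[s['d']>0]])
for y in np.arange(.35,-.8,-.05):
    r=[]
    for x in np.arange(.1,.85,.05):
        m=(abs(A[:,0]-x)<.025)&(abs(A[:,1]-y)<.025)
        r.append('%5.2f'%np.percentile(A[m,2],99) if m.sum()>3 else '  .  ')
    print('%5.2f'%y,' '.join(r))
c=np.array([467,100.]);
for yaw in (10.4,10.6):
    a=np.radians(yaw);Rm=np.array([[np.cos(a),-np.sin(a)],[np.sin(a),np.cos(a)]])
    print(yaw,c+Rm@[0,-45],c+Rm@[0,45])
E
```

```text
0.35 -0.74 -0.74 -0.74 -0.74   .     .   -0.03  0.02  0.02  0.02  0.02  0.06  0.06  0.19  0.19
 0.30 -0.74 -0.74 -0.74 -0.74   .     .    0.00  0.00  0.02  0.02  0.01  0.10  0.19  0.20  0.20
 0.25 -0.74 -0.74 -0.74   .    0.00  0.00  0.00  0.01  0.01  0.02  0.03  0.09  0.18  0.20  0.19
 0.20 -0.65 -0.65 -0.74   .    0.00  0.00  0.11  0.11  0.11  0.03  0.04  0.04  0.18  0.21  0.22
 0.15 -0.64  0.00 -0.74 -0.74 -0.00  0.00  0.16  0.17  0.11  0.03  0.05  0.04  0.17  0.20  0.22
 0.10  0.00  0.00 -0.74 -0.74 -0.14  0.00  0.11  0.11  0.11  0.11  0.04  0.03  0.15  0.19  0.21
 0.05  0.01  0.00 -0.74 -0.74 -0.14  0.00  0.11  0.11  0.11  0.11  0.03  0.04  0.10  0.18  0.20
 0.00  0.01  0.00 -0.74 -0.74 -0.14  0.00  0.09  0.11  0.11  0.02  0.03  0.04  0.04  0.17  0.20
-0.05 -0.17  0.00 -0.74 -0.74 -0.74 -0.13  0.00  0.06  0.06  0.00  0.01  0.07  0.00  0.08  0.01
-0.10 -0.17  0.00 -0.74 -0.73 -0.35 -0.13  0.00  0.00  0.01  0.02  0.02  0.06  0.03  0.03  0.03
-0.15 -0.64  0.00 -0.31 -0.31 -0.31 -0.14  0.01  0.09  0.04  0.02  0.02  0.06  0.03  0.03  0.03
-0.20 -0.31 -0.30 -0.30 -0.30 -0.31 -0.14  0.
[... 528 characters left out ...]
  
-0.50 -0.30 -0.31 -0.30 -0.30 -0.30 -0.30 -0.30 -0.14  0.01  0.01   .     .     .     .     .  
-0.55 -0.30 -0.30 -0.30 -0.30 -0.30 -0.30 -0.30 -0.14 -0.12  0.02  0.00  0.11  0.13   .     .  
-0.60 -0.30 -0.30 -0.30 -0.30 -0.30 -0.30 -0.31 -0.34 -0.11  0.01   .    0.06  0.06  0.06   .  
-0.65 -0.20 -0.30 -0.30 -0.31 -0.34   .     .     .     .     .    0.03  0.03  0.01  0.06   .  
-0.70 -0.25 -0.34   .     .     .     .     .   -0.74 -0.14  0.00  0.03  0.03  0.01  0.04  0.00
-0.75   .     .     .     .     .     .     .   -0.74 -0.14   .     .     .    0.01  0.03  0.02
10.4 [475.12336154  55.73928381] [458.87663846 144.26071619]
10.6 [475.27781078  55.76790929] [458.72218922 144.23209071]
```

```bash
cat >> h.py <<'E'
def plan(wps,yaw=None,start=None):
    """wps: list of (x,y,z mm,rows); prints per-row tool shifts given current measured pose"""
    o=get_obs(); M=R.from_rotvec(o['orientation']).as_matrix(); p=o['tcp_pos']*1000 if start is None else np.array(start,float)
    print('yaw',np.degrees(np.arctan2(M[1,0],M[0,0])).round(2),'tilt z',M[:,2].round(4))
    for w in wps:
        d=(np.array(w[:3])-p)@M/w[3]; print(w,'rows',w[3],'each',d.round(1)); p=np.array(w[:3],float)
def errvec(yaw):
    """rotation vector in tool frame to bring tool to straight down with x at yaw deg"""
    o=get_obs(); M=R.from_rotvec(o['orientation']).as_matrix(); a=np.radians(yaw)
    x=np.array([np.cos(a),np.sin(a),0]);z=np.array([0,0,-1.]);T=np.stack([x,np.cross(z,x),z],1)
    return R.from_matrix(M.T@T).as_rotvec().round(4)
E
python3 - <<'E'
from h import *
s=np.load('pics/side0.npz');t=np.load('pics/top0.npz')
A=np.concatenate([pts('top',t['d'])[t['d']>0],pts('side',s['d'])[s['d']>0]])
m=(A[:,0]>.2)&(A[:,0]<.6)&(A[:,1]<-.2)&(A[:,1]>-.5)&(A[:,2]>.08)
B=A[m]
for y in np.arange(-.22,-.48,-.02):
    k=abs(B[:,1]-y)<.01
    if k.any(): print(round(y,2), np.percentile(B[k,0],1).round(3), B[k][B[k,0]<np.percentile(B[k,0],3)][:,2].round(2)[:4])
print(errvec(-79.5))
plan([(310,-320,210,10),(360,-250,210,3),(410,-150,210,3),(415,0,220,4),(431,164.5,220,5)])
E
```

```text
-0.22 0.575 [0.13 0.13 0.13]
-0.24 0.51 [0.13 0.13 0.13 0.12]
-0.26 0.5 [0.13 0.13 0.13 0.13]
-0.28 0.505 [0.37 0.13 0.13 0.13]
-0.3 0.465 [0.4 0.4 0.4 0.4]
-0.32 0.462 [0.39 0.39 0.38 0.38]
-0.34 0.467 [0.39 0.39 0.39 0.39]
-0.36 0.478 [0.39 0.39 0.39 0.39]
-0.38 0.476 [0.38 0.39 0.39 0.38]
-0.4 0.482 [0.39 0.38 0.39 0.39]
-0.42 0.54 [0.13 0.13 0.13 0.12]
[0.0002 0.0017 0.0966]
yaw -73.97 tilt z [-6.0e-04  1.6e-03 -1.0e+00]
(310, -320, 210, 10) rows 10 each [-28.1 -21.   -0.3]
(360, -250, 210, 3) rows 3 each [-17.8 -22.5   0. ]
(410, -150, 210, 3) rows 3 each [-27.4 -25.2   0. ]
(415, 0, 220, 4) rows 4 each [-35.7 -11.6  -2.4]
(431, 164.5, 220, 5) rows 5 each [-30.7 -12.2   0. ]
```

Call:
servo_tool(
  increments=[-28,-21,0,0,0,0,85,-28,-21,0,0,0,0,85,-28,-21,0,0,0,0,85,-28,-21,0,0,0,0,85,-28,-21,0,0,0,0,85,-28,-21,0,0,0,0,85,-28,-21,0,0,0,0,85,-28,-21,0,0,0,0.097,85],
)

```text
clock: 1.1
tcp_pos: [0.2862, -0.3857, 0.2072]
orientation: [-2.413, 2.012, 0.001]
contact_force: [0.1, 1.0, -0.7]
grip_width: 0.0853
```

```bash
python3 - <<'E'
from h import *
o=get_obs();print(o['tcp_pos'],o['joints'].round(3))
print(errvec(-79.5))
plan([(310,-320,210,2),(360,-250,210,3),(410,-150,210,3),(415,0,220,4),(431,164.5,220,4)])
E
```

```text
[ 0.28616612 -0.38574488  0.20724996] [ 0.881  0.161 -0.088  2.002  0.017  0.98  -0.605]
[ 0.0002  0.0005 -0.0026]
yaw -79.65 tilt z [-3.e-04  4.e-04 -1.e+00]
(310, -320, 210, 2) rows 2 each [-30.2 -17.6  -1.4]
(360, -250, 210, 3) rows 3 each [-20.  -20.6   0. ]
(410, -150, 210, 3) rows 3 each [-29.8 -22.4   0. ]
(415, 0, 220, 4) rows 4 each [-36.7  -8.   -2.5]
(431, 164.5, 220, 4) rows 4 each [-39.7 -11.3   0. ]
```

Call:
servo_tool(
  increments=[-30,-17.5,-1,0,0,0,85,-30,-17.5,-1,0,0,0,85,-20,-20.5,0,0,0,0,85,-20,-20.5,0,0,0,0,85,-20,-20.5,0,0,0,0,85,-30,-22.5,0,0,0,0,85,-30,-22.5,0,0,0,0,85,-30,-22.5,0,0,0,0,85],
)

```text
clock: 2.1
tcp_pos: [0.4093, -0.1497, 0.2094]
orientation: [2.415, -2.01, -0.0]
contact_force: [0.3, -0.1, -0.1]
grip_width: 0.085
```

```bash
python3 - <<'E'
from h import *
o=get_obs();print(o['tcp_pos'],o['joints'].round(3))
print(errvec(-79.5))
plan([(415,0,220,4),(431,164.5,220,4),(431,164.5,133,4)])
E
```

```text
[ 0.40927314 -0.1496709   0.20935901] [ 0.528  0.097 -0.339  2.076  0.039  0.975 -1.219]
[ 0.0003 -0.     -0.0007]
yaw -79.54 tilt z [-3.e-04 -1.e-04 -1.e+00]
(415, 0, 220, 4) rows 4 each [-36.5  -8.2  -2.7]
(431, 164.5, 220, 4) rows 4 each [-39.7 -11.4  -0. ]
(431, 164.5, 133, 4) rows 4 each [-0.  -0.  21.7]
```

Call:
servo_tool(
  increments=[-36.5,-8,-3,0,0,0,85,-36.5,-8,-3,0,0,0,85,-36.5,-8,-3,0,0,0,85,-36.5,-8,-3,0,0,0,85,-40,-11.5,0,0,0,0,85,-40,-11.5,0,0,0,0,85,-40,-11.5,0,0,0,0,85,-40,-11.5,0,0,0,0,85],
)

```text
clock: 3.1
tcp_pos: [0.43, 0.1654, 0.2213]
orientation: [2.414, -2.01, 0.0]
contact_force: [0.5, -0.7, -0.2]
grip_width: 0.0851
```

```bash
python3 - <<'E'
from h import *
grab('side','side1');grab('top','top1')
o=get_obs();print(o['tcp_pos'],o['joints'].round(3))
print(errvec(-79.5))
plan([(431,164.5,134,6)])
E
```

```text
[0.42978526 0.16910624 0.22171374] [ 0.088  0.161 -0.651  1.993  0.112  1.021 -1.996]
[-0.0008  0.0027  0.006 ]
yaw -79.16 tilt z [ 3.0e-04  2.8e-03 -1.0e+00]
(431, 164.5, 134, 6) rows 6 each [ 0.8 -0.  14.6]
```

View pics/side1.png

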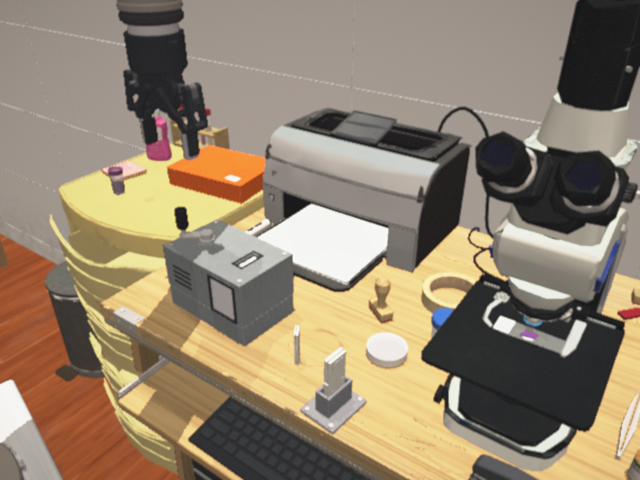

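The picture shows the open gripper above the knob, with the fingers at about (150,135) and (190,140) and the knob at (181,215). The path down is clear.

Call:
servo_tool(
  increments=[4.5,0,10,0,0,0,85,0,0,15,0,0,0,85,0,0,15,0,0,0,85,0,0,15,0,0,0,85,0,0,15,0,0,0,85,0,0,15,0,0,0,85,0,0,3,0,0,0,85,0,0,0,0,0,0,85],
)

```text
clock: 4.2
tcp_pos: [0.4311, 0.1601, 0.1334]
orientation: [2.415, -2.009, -0.0]
contact_force: [-0.3, 0.0, 0.2]
grip_width: 0.085
```

```bash
python3 - <<'E'
from h import *
im,d=grab('side','side2');im2,d2=grab('top','top2')
a=cv2.resize(im[130:290,110:270],None,fx=3.5,fy=3.5);cv2.imwrite('pics/c3.png',a[:,:,::-1])
o=get_obs();print(o['tcp_pos'],o['joints'].round(3),o['contact_force'])
print(errvec(-79.5))
plan([(431,164.5,134,1)])
E
```

```text
[0.43142714 0.16013443 0.13394597] [ 0.051  0.279 -0.62   2.093  0.218  0.831 -2.087] [ 0.36380752 -0.43061924  0.32165727]
[-0.0009  0.0001 -0.0005]
yaw -79.53 tilt z [ 9.e-04  3.e-04 -1.e+00]
(431, 164.5, 134, 1) rows 1 each [-4.4 -0.4 -0.1]
```

View pics/c3.png

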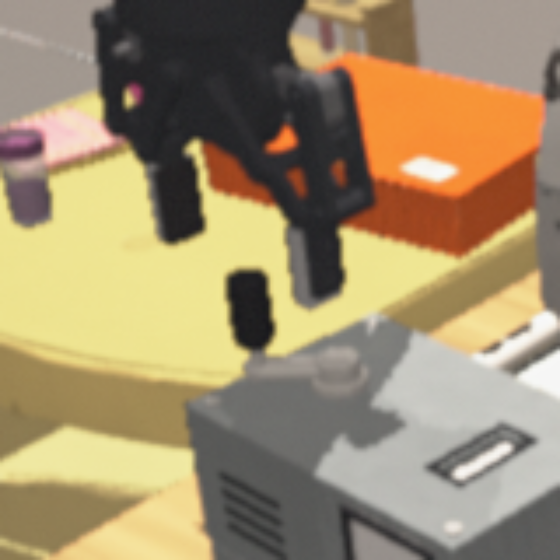

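```bash
python3 - <<'E'
from h import *
f=lambda p:((proj('side',np.array(p)/1000)-[110,130])*3.5).round(0)
print(f([[431,164.5,165],[431,164.5,131],[431,160,134],[431,160,147],[424,202,147],[438,118,147]]))
z=np.load('pics/side2.npz');P=pts('side',z['d'])
for u,v in((178,230),(320,290),(300,290),(165,225),(250,300)):
    print(u,v,P[int(130+v/3.5),int(110+u/3.5)].round(4))
z=np.load('pics/top2.npz');a=cv2.resize(z['im'][270:390,190:350],None,fx=4.5,fy=4.5);cv2.imwrite('pics/c4.png',a[:,:,::-1])
E
```

```text
[[246. 276.]
 [256. 345.]
 [260. 343.]
 [256. 316.]
 [196. 286.]
 [319. 348.]]
178 230 [0.4186 0.2024 0.1775]
320 290 [0.4348 0.1058 0.1822]
300 290 [0.4285 0.1118 0.1819]
165 225 [0.4142 0.2024 0.1806]
250 300 [0.4281 0.1586 0.1578]
```

View pics/c4.png

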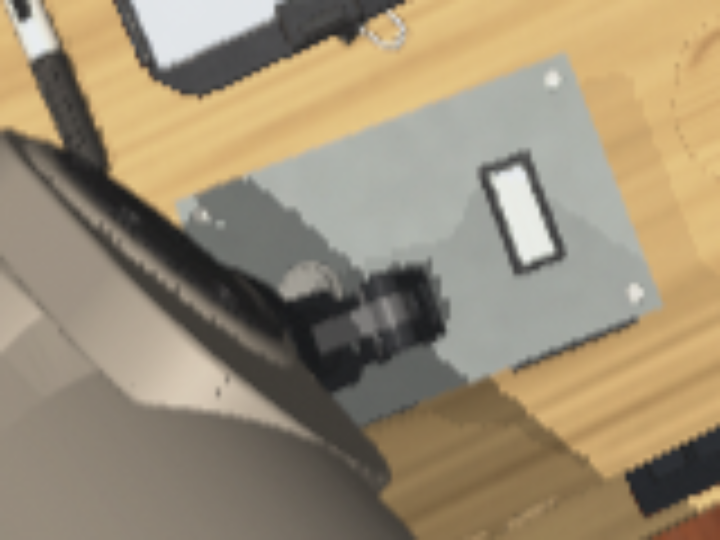

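```bash
python3 - <<'E'
from h import *
z=np.load('pics/side2.npz');P=pts('side',z['d'])
for v in range(220,311,8): 
    print(v,[ (int(u),P[int(130+v/3.5),int(110+u/3.5)].round(3).tolist()) for u in (178,190,305,320,330)])
E
```

```text
220 [(178, [0.419, 0.202, 0.183]), (190, [0.426, 0.204, 0.18]), (305, [0.431, 0.103, 0.216]), (320, [0.43, 0.09, 0.221]), (330, [0.433, 0.087, 0.221])]
228 [(178, [0.419, 0.202, 0.178]), (190, [0.425, 0.203, 0.175]), (305, [0.434, 0.11, 0.208]), (320, [0.438, 0.105, 0.208]), (330, [0.443, 0.107, 0.206])]
236 [(178, [0.418, 0.203, 0.174]), (190, [0.425, 0.205, 0.171]), (305, [0.434, 0.11, 0.204]), (320, [0.437, 0.106, 0.205]), (330, [0.444, 0.109, 0.202])]
244 [(178, [0.418, 0.204, 0.17]), (190, [0.548, 0.496, 0.016]), (305, [0.433, 0.109, 0.202]), (320, [0.437, 0.105, 0.202]), (330, [0.443, 0.108, 0.199])]
252 [(178, [0.533, 0.485, 0.018]), (190, [0.541, 0.483, 0.016]), (305, [0.434, 0.112, 0.196]), (320, [0.437, 0.106, 0.197]), (330, [0.442, 0.107, 0.195])]
260 [(178, [0.53, 0.48, 0.016]), (190, [0.536, 0.472, 0.018]), (305, [0.434, 0.113, 0.193]), (320, [0.436, 0.105, 0.195]), (330, [0.443, 0.109, 0.191])]
268 [(178, [0.526, 0.471, 0.016]), (190, [0.533, 0.466, 0.016]), (305, [0.433, 0.112, 0.19]), (320, [0.437, 0.107, 0.191]), (330, [0.441, 0.107, 0.189])]
276 [(178, [0.521, 0.46, 0.018]), (190, [0.528, 0.458, 0.016]), (305, [0.433, 0.112, 0.187]), (320, [0.435, 0.105, 0.189]), (330, [0.442, 0.109, 0.185])]
284 [(178, [0.515, 0.449, 0.017]), (190, [0.521, 0.442, 0.018]), (305, [0.432, 0.111, 0.183]), (320, [0.435, 0.106, 0.183]), (330, [0.44, 0.106, 0.182])]
292 [(178, [0.512, 0.442, 0.017]), (190, [0.519, 0.44, 0.015]), (305, [0.431, 0.11, 0.18]), (320, [0.435, 0.106, 0.18]), (330, [0.44, 0.106, 0.179])]
300 [(178, [0.508, 0.435, 0.016]), (190, [0.514, 0.429, 0.017]), (305, [0.431, 0.112, 0.176]), (320, [0.438, 0.114, 0.173]), (330, [0.444, 0.115, 0.171])]
308 [(178, [0.503, 0.424, 0.016]), (190, [0.507, 0.415, 0.018]), (305, [0.558, 0.373, 0.018]), (320, [0.565, 0.368, 0.017]), (330, [0.57, 0.365, 0.017])]
```

The fingertips show in depth at z≈0.170, higher than the reported TCP (0.134) suggests. I'll centre, close partway in the air around the knob and look again.

Call:
servo_tool(
  increments=[-4,0,0,0,0,0,40,0,0,0,0,0,0,35,0,0,0,0,0,0,35,0,0,0,0,0,0,35,0,0,0,0,0,0,35,0,0,0,0,0,0,35,0,0,0,0,0,0,35,0,0,0,0,0,0,35],
  squeeze=20,
)

```text
clock: 5.3
tcp_pos: [0.4303, 0.1638, 0.1335]
orientation: [2.415, -2.01, -0.0]
contact_force: [0.6, -0.3, -0.2]
grip_width: 0.0354
```

```bash
python3 - <<'E'
from h import *
im,d=grab('side','side3')
a=cv2.resize(im[130:290,110:270],None,fx=3.5,fy=3.5);cv2.imwrite('pics/c5.png',a[:,:,::-1])
o=get_obs();print(o['tcp_pos'],o['joints'].round(3),o['contact_force'],o['grip_width'])
f=lambda p:((proj('side',np.array(p)/1000)-[110,130])*3.5).round(0)
print(f([[431,164.5,165],[431,164.5,131]]))
P=pts('side',d)
for v in range(220,351,8): 
    print(v,[ (int(u),P[int(130+v/3.5),int(110+u/3.5)].round(3).tolist()) for u in (210,222,280,290)])
E
```

```text
[0.43031152 0.16380795 0.13350029] [ 0.043  0.28  -0.621  2.092  0.22   0.832 -2.097] [-1.11390012 -0.01651687  0.28549713] 0.034810519132622945
[[246. 276.]
 [256. 345.]]
220 [(210, [0.427, 0.182, 0.188]), (222, [0.432, 0.185, 0.185]), (280, [0.427, 0.116, 0.212]), (290, [0.428, 0.112, 0.213])]
228 [(210, [0.425, 0.18, 0.184]), (222, [0.43, 0.182, 0.182]), (280, [0.426, 0.116, 0.208]), (290, [0.429, 0.115, 0.207])]
236 [(210, [0.425, 0.181, 0.181]), (222, [0.43, 0.182, 0.178]), (280, [0.435, 0.135, 0.195]), (290, [0.438, 0.134, 0.194])]
244 [(210, [0.425, 0.182, 0.177]), (222, [0.431, 0.184, 0.174]), (280, [0.437, 0.141, 0.188]), (290, [0.44, 0.139, 0.188])]
252 [(210, [0.425, 0.183, 0.171]), (222, [0.429, 0.183, 0.17]), (280, [0.435, 0.138, 0.185]), (290, [0.438, 0.137, 0.185])]
260 [(210, [0.423, 0.181, 0.169]), (222, [0.429, 0.182, 0.167]), (280, [0.433, 0.133, 0.185]), (290, [0.437, 0.135, 0.183])]
268 [(210, [0.423, 0.182, 0.165]), (222, [0.429, 0.185, 0.162]), (280, [0.433, 0.135, 0.18]), (290, [0.436, 0.135, 0.18])]
276 [(210, [0.422, 0.182, 0.162]), (222, [0.428, 0.183, 0.16
[... 479 characters left out ...]
0.52, 0.401, 0.019]), (280, [0.549, 0.384, 0.017]), (290, [0.551, 0.379, 0.018])]
316 [(210, [0.514, 0.402, 0.017]), (222, [0.518, 0.398, 0.017]), (280, [0.543, 0.374, 0.018]), (290, [0.547, 0.373, 0.017])]
324 [(210, [0.509, 0.392, 0.018]), (222, [0.514, 0.39, 0.017]), (280, [0.54, 0.368, 0.017]), (290, [0.542, 0.364, 0.018])]
332 [(210, [0.506, 0.388, 0.016]), (222, [0.51, 0.382, 0.017]), (280, [0.536, 0.36, 0.017]), (290, [0.539, 0.357, 0.018])]
340 [(210, [0.5, 0.376, 0.017]), (222, [0.505, 0.373, 0.016]), (280, [0.531, 0.353, 0.015]), (290, [0.532, 0.346, 0.018])]
348 [(210, [0.497, 0.369, 0.017]), (222, [0.502, 0.366, 0.016]), (280, [0.526, 0.342, 0.017]), (290, [0.528, 0.337, 0.019])]
```

View pics/c5.png

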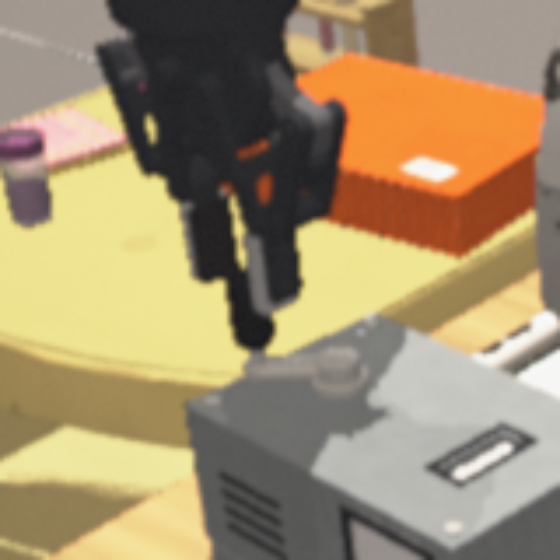

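The tips are at z≈0.160 at a 35 mm opening, about 26 mm above the reported TCP, and they only just reach the knob's top at 0.165. I'll lower carefully and then grip.

Call:
servo_tool(
  increments=[-0.5,-0.5,4,0,0,0,40,0,0,4,0,0,0,40,0,0,4,0,0,0,40,0,0,4,0,0,0,40,0,0,0,0,0,0,40,0,0,0,0,0,0,40,0,0,0,0,0,0,40,0,0,0,0,0,0,40],
  squeeze=20,
)

```text
clock: 6.35
tcp_pos: [0.4308, 0.1644, 0.1176]
orientation: [-2.415, 2.009, -0.0]
contact_force: [0.3, 1.1, 0.8]
grip_width: 0.0401
```

```bash
python3 - <<'E'
from h import *
im,d=grab('side','side4')
a=cv2.resize(im[130:290,110:270],None,fx=3.5,fy=3.5);cv2.imwrite('pics/c6.png',a[:,:,::-1])
o=get_obs();print(o['tcp_pos'],o['contact_force'],o['grip_width'])
E
```

```text
[0.43076659 0.16443806 0.11759896] [0.80712845 0.89871416 0.93586925] 0.04001048460453301
```

View pics/c6.png

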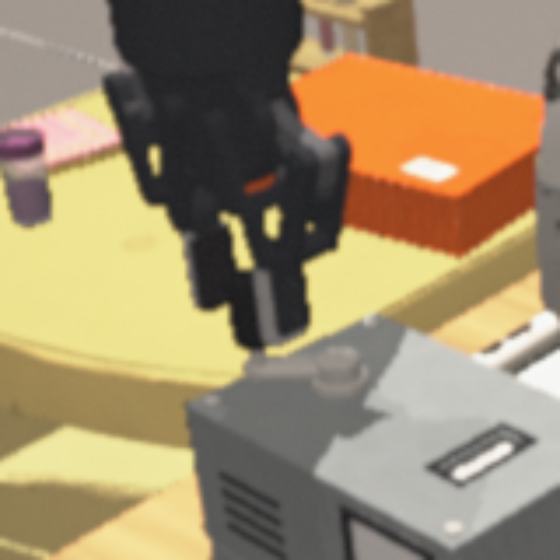

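The fingers now straddle the knob, with their tips near its lower third. I'll close on it.

Call:
servo_tool(
  increments=[0,0,2,0,0,0,30,0,0,0,0,0,0,22,0,0,0,0,0,0,15,0,0,0,0,0,0,15,0,0,0,0,0,0,15,0,0,0,0,0,0,15,0,0,0,0,0,0,15,0,0,0,0,0,0,15],
  squeeze=20,
)

```text
clock: 7.4
tcp_pos: [0.4306, 0.1646, 0.1155]
orientation: [-2.415, 2.009, 0.0]
contact_force: [-1.2, 1.6, -0.1]
grip_width: 0.019
```

```bash
python3 - <<'E'
from h import *
im,d=grab('side','side5')
a=cv2.resize(im[130:290,110:270],None,fx=3.5,fy=3.5);cv2.imwrite('pics/c7.png',a[:,:,::-1])
o=get_obs();p=o['tcp_pos'];print(p,o['contact_force'],o['grip_width'],errvec(-79.5))
ax=np.array([458.8,144.2]); v=p[:2]*1000-ax; a0=np.arctan2(v[1],v[0]);print('radius',np.linalg.norm(v),'ang',np.degrees(a0))
yaw=np.radians(10.5); th=(-np.pi/2-(a0-yaw))%(2*np.pi);print('theta',th,'remaining deg',np.degrees(15.7-th))
E
```

```text
[0.43057318 0.16453625 0.1154831 ] [-1.3902184   2.84793798  0.4715213 ] 0.019165460328548156 [ 0.0002  0.0001 -0.0003]
radius 34.789602817058146 ang 144.2288152938065
theta 2.3783808487164184 remaining deg 763.2725536491989
```

View pics/c7.png

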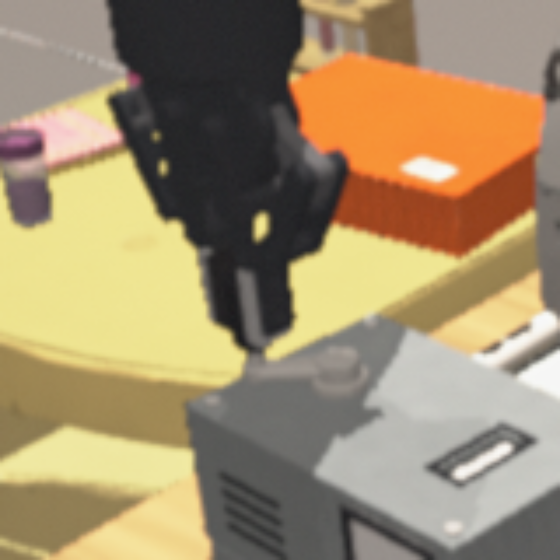

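```bash
cat >> h.py <<'E'
def circ(a0,step,n,ax=(458.8,144.2),r=35,p=None):
    o=get_obs(); p=o['tcp_pos'][:2]*1000 if p is None else np.array(p,float)
    M=R.from_rotvec(o['orientation']).as_matrix()[:2,:2]
    out=[]
    for i in range(1,n+1):
        a=np.radians(a0+step*i); t=np.array(ax)+r*np.array([np.cos(a),np.sin(a)])
        d=((t-p)@M); d=np.round(d*2)/2; p=p+M@d; out+=[d[0],d[1],0,0,0,0,15]
    print(', '.join('%g'%(x+0) for x in out)); print('end cmd',p,'ang',a0+step*n)
E
python3 -c "
from h import *
circ(144.2,-22.5,8)"
```

```text
-7.5, -11.5, 0, 0, 0, 0, 15, -2.5, -13.5, 0, 0, 0, 0, 15, 3, -13, 0, 0, 0, 0, 15, 8, -11.5, 0, 0, 0, 0, 15, 11.5, -7, 0, 0, 0, 0, 15, 13.5, -2.5, 0, 0, 0, 0, 15, 13, 3, 0, 0, 0, 0, 15, 11.5, 8, 0, 0, 0, 0, 15
end cmd [486.9592696  123.61121357] ang -35.80000000000001
```

Call:
servo_tool(
  increments=[-7.5,-11.5,0,0,0,0,15,-2.5,-13.5,0,0,0,0,15,3,-13,0,0,0,0,15,8,-11.5,0,0,0,0,15,11.5,-7,0,0,0,0,15,13.5,-2.5,0,0,0,0,15,13,3,0,0,0,0,15,11.5,8,0,0,0,0,15],
)

```text
clock: 8.45
tcp_pos: [0.4871, 0.1229, 0.1155]
orientation: [-2.414, 2.009, 0.0]
contact_force: [-3.9, 5.3, -0.2]
grip_width: 0.0189
```

```bash
python3 - <<'E'
from h import *
im,d=grab('side','side6')
a=cv2.resize(im[130:290,110:270],None,fx=3.5,fy=3.5);cv2.imwrite('pics/c8.png',a[:,:,::-1])
o=get_obs();p=o['tcp_pos'];print(p,o['contact_force'],o['grip_width'],errvec(-79.5),o['joints'].round(2))
v=p[:2]*1000-[458.8,144.2];print(np.linalg.norm(v),np.degrees(np.arctan2(v[1],v[0])))
circ(-35.8,-22.5,8,p=[486.96,123.61])
E
```

```text
[0.48562195 0.12119514 0.11531306] [-4.70150468  1.37453887  6.32041724] 0.018879724095759182 [ 0.0013 -0.0005 -0.002 ] [ 0.11  0.37 -0.57  2.02  0.27  0.83 -2.01]
35.33611287549153 -40.61928841492077
7.5, 11.5, 0, 0, 0, 0, 15, 2, 13, 0, 0, 0, 0, 15, -3, 13.5, 0, 0, 0, 0, 15, -7.5, 11, 0, 0, 0, 0, 15, -11.5, 7.5, 0, 0, 0, 0, 15, -13.5, 2.5, 0, 0, 0, 0, 15, -13.5, -3, 0, 0, 0, 0, 15, -11, -8, 0, 0, 0, 0, 15
end cmd [430.64259187 164.62948249] ang -215.8
```

View pics/c8.png

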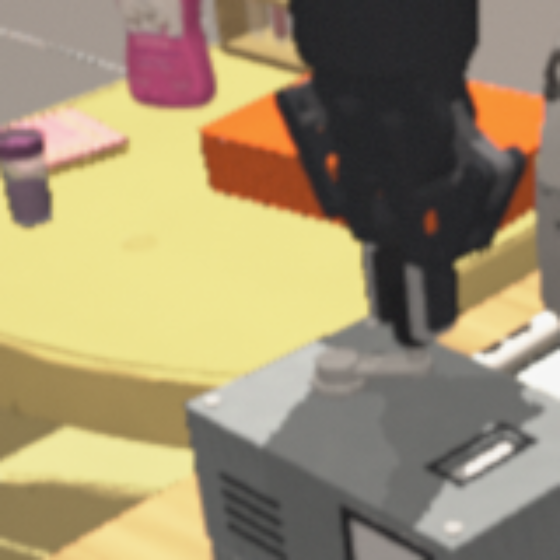

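The crank followed the gripper and now points away from the camera. I'll continue.

Call:
servo_tool(
  increments=[7.5,11.5,0,0,0,0,15,2,13,0,0,0,0,15,-3,13.5,0,0,0,0,15,-7.5,11,0,0,0,0,15,-11.5,7.5,0,0,0,0,15,-13.5,2.5,0,0,0,0,15,-13.5,-3,0,0,0,0,15,-11,-8,0,0,0,0,15],
)

```text
clock: 9.5
tcp_pos: [0.4303, 0.1645, 0.1155]
orientation: [2.414, -2.008, 0.001]
contact_force: [3.9, -5.4, -1.2]
grip_width: 0.019
```

Call:
servo_tool(
  increments=[-7.5,-11.5,0,0,0,0,15,-2.5,-13.5,0,0,0,0,15,3,-13,0,0,0,0,15,8,-11.5,0,0,0,0,15,11.5,-7,0,0,0,0,15,13.5,-2.5,0,0,0,0,15,13,3,0,0,0,0,15,11.5,8,0,0,0,0,15],
)

```text
clock: 10.5
tcp_pos: [0.4872, 0.1231, 0.1155]
orientation: [-2.413, 2.009, 0.0]
contact_force: [-3.3, 4.7, -0.8]
grip_width: 0.0189
```

```bash
python3 - <<'E'
from h import *
o=get_obs();p=o['tcp_pos'];print(p,o['contact_force'],o['grip_width'],errvec(-79.5),o['joints'].round(2))
v=p[:2]*1000-[458.8,144.2];print(np.linalg.norm(v),np.degrees(np.arctan2(v[1],v[0])))
E
```

```text
[0.48722792 0.12307484 0.11548546] [-3.31985523  4.66656466 -0.8188197 ] 0.018865585895502242 [-0.0012  0.0011 -0.0007] [ 0.11  0.37 -0.58  2.02  0.27  0.83 -2.01]
35.41777676426831 -36.616518674890486
```

Call:
servo_tool(
  increments=[7.5,11.5,0,0,0,0,15,2,13,0,0,0,0,15,-3,13.5,0,0,0,0,15,-7.5,11,0,0,0,0,15,-11.5,7.5,0,0,0,0,15,-13.5,2.5,0,0,0,0,15,-13.5,-3,0,0,0,0,15,-11,-8,0,0,0,0,15],
)

```text
clock: 11.5
tcp_pos: [0.4303, 0.1646, 0.1155]
orientation: [2.414, -2.008, 0.001]
contact_force: [3.1, -4.7, -2.1]
grip_width: 0.0192
```

```bash
python3 - <<'E'
from h import *
o=get_obs();p=o['tcp_pos'];print(p,o['contact_force'])
circ(144.2,-8.8,5,p=[430.64,164.63])
E
```

```text
[0.43030834 0.1645805  0.11546689] [ 3.06331112 -4.68318176 -2.06584233]
-3.5, -4, 0, 0, 0, 0, 15, -2.5, -4.5, 0, 0, 0, 0, 15, -2, -5, 0, 0, 0, 0, 15, -1.5, -5.5, 0, 0, 0, 0, 15, -0.5, -5, 0, 0, 0, 0, 15
end cmd [452.41755081 178.83338437] ang 100.19999999999999
```

Call:
servo_tool(
  increments=[-3.5,-4,0,0,0,0,15,-2.5,-4.5,0,0,0,0,15,-2,-5,0,0,0,0,15,-1.5,-5.5,0,0,0,0,15,-0.5,-5,0,0,0,0,15,0,-2,0,0,0,0,15,0,-2,0,0,0,0,15,0,0,0,0,0,0,15],
)

```text
clock: 12.5
tcp_pos: [0.4526, 0.1785, 0.1152]
orientation: [2.41, -2.004, -0.005]
contact_force: [-13.4, -3.9, 12.7]
grip_width: 0.0194
```

```bash
python3 - <<'E'
from h import *
im,d=grab('side','side7');grab('top','top7')
o=get_obs();p=o['tcp_pos'];print(p,o['contact_force'],o['grip_width'])
v=p[:2]*1000-[458.8,144.2];print(np.linalg.norm(v),np.degrees(np.arctan2(v[1],v[0])))
a=cv2.resize(im[130:290,110:270],None,fx=3.5,fy=3.5);cv2.imwrite('pics/c9.png',a[:,:,::-1])
E
```

```text
[0.45259309 0.17853669 0.11516492] [-13.78040943  -4.0614666   13.47418768] 0.018996763450040224
34.893182038918695 100.24647885415195
```

View pics/c9.png

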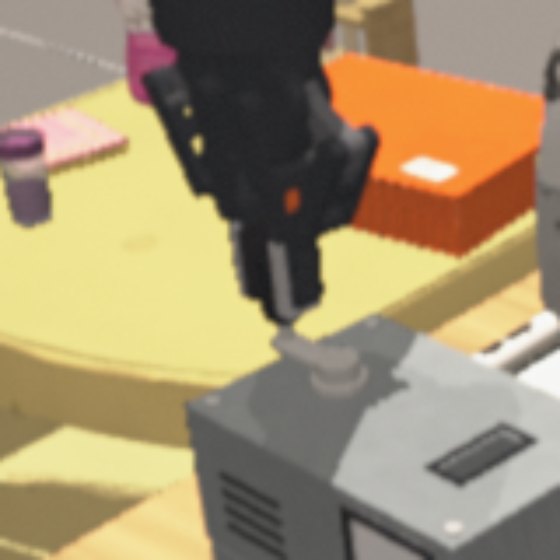

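The slot is now dark (shutter open), and the crank stopped at 100.2° with 14 N of pushback, which is the hard stop. I'll ease off, open and rise.

Call:
servo_tool(
  increments=[0,3,0,0,0,0,15,0,0,0,0,0,0,30,0,0,0,0,0,0,50,0,0,0,0,0,0,60,0,0,-20,0,0,0,60,0,0,-25,0,0,0,60,0,0,-25,0,0,0,60,0,0,-25,0,0,0,60],
)

```text
clock: 13.6
tcp_pos: [0.4536, 0.1789, 0.2114]
orientation: [-2.415, 2.009, 0.0]
contact_force: [-0.2, -0.0, -0.5]
grip_width: 0.06
```

```bash
python3 - <<'E'
from h import *
z=np.load('pics/side5.npz');P=pts('side',z['d'])
for v in range(300,350,4): print(v,[P[int(130+v/3.5),int(110+u/3.5)].round(3).tolist() for u in (225,262,275,285)])
im,d=grab('side','side8')
o=get_obs();p=o['tcp_pos'];print(p,o['contact_force'],o['grip_width'],o['joints'].round(2),errvec(-79.5))
P=pts('side',d);X,Y,Z=P[...,0],P[...,1],P[...,2]
k=(X>.36)&(X<.58)&(Y>.05)&(Y<.22)&(Z>.155)&(Z<.168);r=cv2.minEnclosingCircle((P[k][:,:2]*1000).astype(np.float32));print(r,P[k].mean(0))
plan([(415,0,220,4),(415,-100,200,3),(454,-162,200,2)])
E
```

```text
300 [[0.421, 0.167, 0.157], [0.428, 0.148, 0.162], [0.432, 0.143, 0.163], [0.437, 0.143, 0.161]]
304 [[0.42, 0.167, 0.155], [0.427, 0.146, 0.162], [0.432, 0.144, 0.161], [0.437, 0.144, 0.159]]
308 [[0.423, 0.174, 0.148], [0.427, 0.146, 0.158], [0.431, 0.142, 0.159], [0.437, 0.145, 0.155]]
312 [[0.423, 0.175, 0.146], [0.427, 0.148, 0.156], [0.431, 0.143, 0.157], [0.437, 0.146, 0.153]]
316 [[0.423, 0.175, 0.144], [0.427, 0.149, 0.154], [0.43, 0.142, 0.156], [0.436, 0.145, 0.152]]
320 [[0.422, 0.174, 0.143], [0.426, 0.146, 0.154], [0.429, 0.14, 0.155], [0.436, 0.145, 0.151]]
324 [[0.422, 0.174, 0.142], [0.427, 0.148, 0.151], [0.43, 0.142, 0.152], [0.436, 0.145, 0.149]]
328 [[0.422, 0.174, 0.14], [0.426, 0.148, 0.149], [0.43, 0.142, 0.151], [0.435, 0.144, 0.148]]
332 [[0.511, 0.379, 0.018], [0.427, 0.15, 0.147], [0.43, 0.144, 0.148], [0.439, 0.151, 0.142]]
336 [[0.508, 0.373, 0.017], [0.425, 0.146, 0.146], [0.433, 0.151, 0.141], [0.533, 0.352, 0.018]]
340 [[0.506, 0.37, 0.017], [0.425, 0.148, 0.143], [0.526, 0.35, 0.018], [0.531, 0.348, 0.018]]
344 [[0.503, 0.365, 0.018], [0.425, 0.147, 0.142], [0.525, 0.348, 0.018], [0.53, 0.346, 0.017]]
348 [[0.501, 0.361, 0.018], [0.429, 0.157, 0.134], [0.523, 0.344, 0.018], [0.527, 0.34, 0.018]]
[0.45526486 0.18002279 0.21448391] [1.04313336 1.82212408 2.18718096] 0.05994166773978015 [ 0.07  0.22 -0.66  1.95  0.16  1.02 -2.04] [-0.005   0.0011 -0.0003]
((450.8450622558594, 177.95697021484375), 10.383296966552734) [0.45019286 0.17573918 0.16223323]
yaw -79.51 tilt z [ 0.0048  0.002  -1.    ]
(415, 0, 220, 4) rows 4 each [42.4 18.1 -1.5]
(415, -100, 200, 3) rows 3 each [32.8  6.1  6.6]
(454, -162, 200, 2) rows 2 each [ 34.  -13.5   0. ]
```

View pics/side8.png

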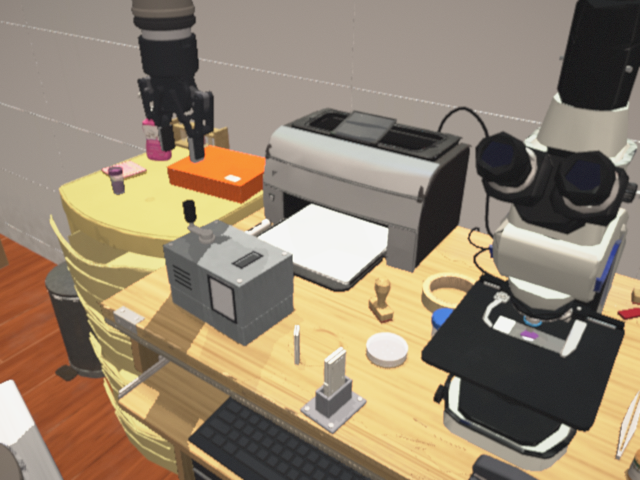

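```bash
python3 - <<'E'
from h import *
im,d=grab('top','top8');P=pts('top',d);X,Y,Z=P[...,0],P[...,1],P[...,2]
t=np.load('pics/top0.npz');s0=np.load('pics/side0.npz');s8=np.load('pics/side8.npz')
a=cv2.resize(im[270:390,190:350],None,fx=4.5,fy=4.5);cv2.imwrite('pics/c10.png',a[:,:,::-1])
b=cv2.resize(s8['im'][190:290,150:300],None,fx=5,fy=5,interpolation=cv2.INTER_CUBIC);cv2.imwrite('pics/c11.png',b[:,:,::-1])
# predicted knob-top pix for angles
for ang in (98,100,101,102,104,106):
    q=np.array([[458.8+35*np.cos(np.radians(ang)),144.2+35*np.sin(np.radians(ang)),165]])/1000
    print(ang,((proj('side',q)-[150,190])*5).round(1))
q=np.array([[458.8+35*np.cos(np.radians(144.2)),144.2+35*np.sin(np.radians(144.2)),165]])/1000
print('init',proj('side',q))
for n,z in(('0',s0),('8',s8)):
    g=cv2.cvtColor(z['im'],cv2.COLOR_RGB2GRAY)[195:232,165:205]; m=(g<50)
    ys,xs=np.nonzero(m);print(n,'knob blob',xs.min()+165,xs.max()+165,ys.min()+195,ys.max()+195,xs.mean()+165,ys.mean()+195)
E
```

```text
98 [[196.1  55.3]]
100 [[192.9  56.6]]
101 [[191.4  57.3]]
102 [[189.8  58. ]]
104 [[186.8  59.4]]
106 [[183.9  60.9]]
init [[179.86692554 208.86065208]]
0 knob blob 176 187 208 229 181.4153005464481 218.7377049180328
8 knob blob 184 195 201 221 189.47448979591837 210.76020408163265
```

View pics/c10.png

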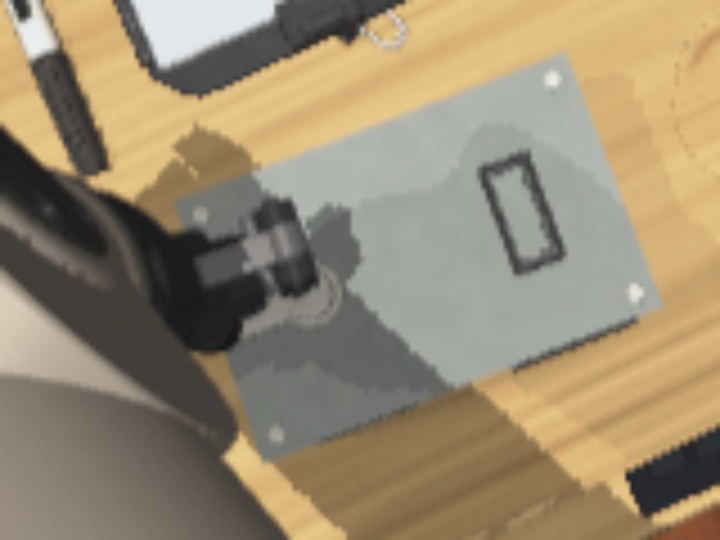

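View pics/c11.png

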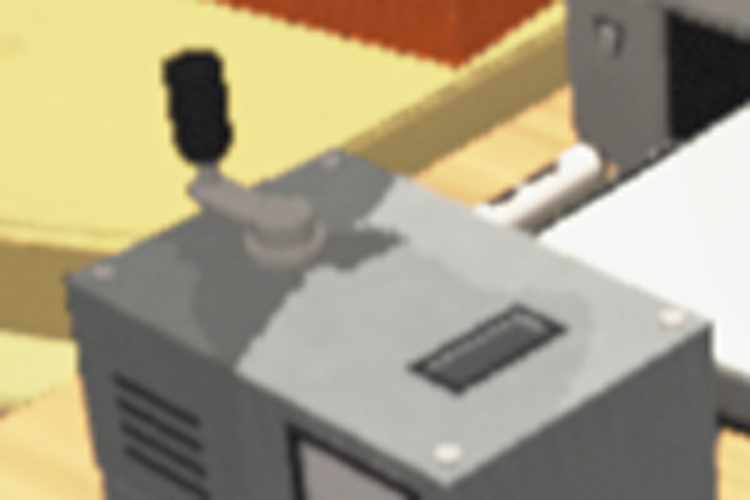

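```bash
python3 - <<'E'
from h import *
def w(n,uv,z):
    c,M,e=cam(n);uv=np.array(uv,float)
    r=np.stack([(uv[:,0]-c['cx'])/c['fx'],-(uv[:,1]-c['cy'])/c['fy'],-np.ones(len(uv))],-1)@M.T
    return e+r*((z-e[2])/r[:,2])[:,None]
def rep(n,p):
    p=p*1000;print(n,p[:,:2].round(1).tolist(),'c',p.mean(0).round(1))
    for i in range(4):
        d=p[(i+1)%4]-p[i];print('   ',round(np.hypot(*d[:2]),1),round(np.degrees(np.arctan2(d[1],d[0]))%90,2))
f=lambda l,k,o:np.array(l)/k+o
rep('stand top',w('top',f([(651,109),(717,87),(755,183),(688,206)],3.6,[220-.36,270-.36]),.007))
rep('reader top',w('top',f([(52,171),(334,63),(400,233),(113,347)],3.6,[220-.36,270-.36]),.111))
rep('reader side',w('side',f([(103,271),(333,158),(672,317),(447,452)],5,[150-.4,190-.4]),.111))
# refine slot by dark frame
for n,z,c in(('top','top0',.110),('side','side8',.110)):
    pass
rep('slot top (frame outer)',w('top',f([(275,134),(316,121),(344,205),(304,218)],3.6,[220-.36,270-.36]),.110))
rep('slot side',w('side',f([(408,369),(519,304),(569,328),(460,394)],5,[150-.4,190-.4]),.110))
s=np.load('pics/side0.npz')
rep('stand side',w('side',f([(148,432),(360,396),(245,500),(360,396)],4,[270-.4,300-.4]),.007))
E
```

```text
stand top [[480.4, -139.7], [485.7, -179.5], [428.9, -188.4], [423.4, -148.3]] c [ 454.6 -164.     7. ]
    40.2 7.59
    57.5 8.85
    40.4 7.87
    57.7 8.59
reader top [[499.6, 183.0], [527.2, 33.0], [437.1, 15.8], [408.8, 165.7]] c [468.2  99.4 111. ]
    152.5 10.43
    91.8 10.82
    152.6 10.69
    92.5 10.74
reader side [[408.0, 167.5], [499.6, 184.6], [526.3, 34.9], [436.0, 18.5]] c [467.5 101.4 111. ]
    93.3 10.56
    152.1 10.07
    91.7 10.26
    151.6 10.67
slot top (frame outer) [[497.3, 69.0], [499.9, 47.3], [455.9, 40.9], [453.2, 61.8]] c [476.6  54.8 110. ]
    21.8 6.95
    44.5 8.29
    21.1 7.18
    44.6 9.19
slot side [[451.1, 62.5], [496.1, 71.5], [499.9, 50.8], [455.5, 41.8]] c [475.7  56.7 110. ]
    45.9 11.37
    21.0 10.38
    45.3 11.43
    21.1 12.07
stand side [[422.8, -145.3], [485.2, -177.5], [428.7, -185.5], [485.2, -177.5]] c [ 455.5 -171.4    7. ]
    70.2 62.7
    57.1 8.05
    57.1 8.05
    70.2 62.7
```

The crank is at its stop (101° expected, 100–102° measured), and the slot interior shows the open box. I'll go to the stand at a safe height.

```bash
python3 - <<'E'
from h import *
print(errvec(-81));plan([(454.3,-162.5,205,8)])
o=get_obs();print(o['clock'],o['tcp_pos'])
E
```

```text
[-0.0051  0.001   0.0255]
yaw -79.54 tilt z [ 0.0048  0.0019 -1.    ]
(454.3, -162.5, 205, 8) rows 8 each [42.1  7.9  0.9]
13.7 [0.45520998 0.17984589 0.21301984]
```

Call:
servo_tool(
  increments=[30,6,0,0,0,0,60,45,8,1,0,0,0,60,50,9.5,1,0,0,0,60,50,9.5,1,0,0,0,60,50,9.5,1,0,0,0,60,50,9.5,1,0,0,0,60,40,7.5,1,0,0,0,60,22,4,1,0,0,0.026,60],
)

```text
clock: 14.7
tcp_pos: [0.4517, -0.1662, 0.2026]
orientation: [2.384, -2.045, -0.001]
contact_force: [-1.2, 0.1, 0.0]
grip_width: 0.06
```

```bash
python3 - <<'E'
from h import *
im,d=grab('side','side9')
o=get_obs();print(o['clock'],o['tcp_pos'],o['joints'].round(2),errvec(-81))
plan([(454.3,-162.5,120,5),(454.3,-162.5,50,1)])
E
```

```text
14.75 [ 0.45158952 -0.16835197  0.20258088] [ 0.59  0.19 -0.4   1.99  0.09  0.98 -1.28] [ 0.0012 -0.0006 -0.0077]
yaw -81.44 tilt z [-1.1e-03 -8.0e-04 -1.0e+00]
(454.3, -162.5, 120, 5) rows 5 each [-1.1 -0.7 16.5]
(454.3, -162.5, 50, 1) rows 1 each [-0.  -0.1 70. ]
```

View pics/side9.png

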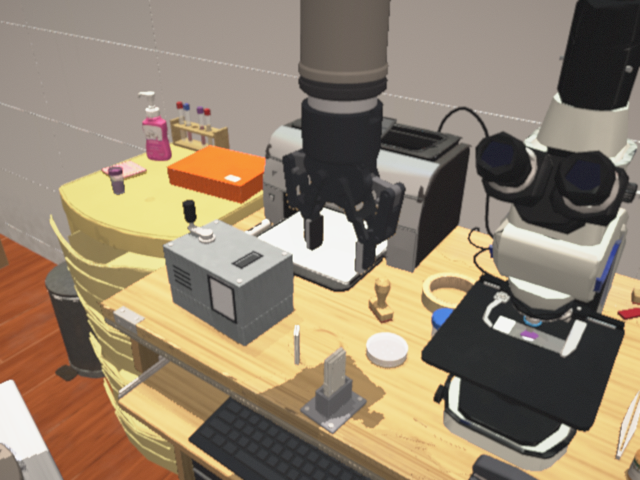

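The gripper is above the stand, with the fingers at (315,235) and (365,255) and the mailer top at (335,352). I'll descend.

Call:
servo_tool(
  increments=[-4,-2.5,15,0,0,0,60,0,0,20,0,0,0,60,0,0,20,0,0,0,60,0,0,20,0,0,0,60,0,0,15,0,0,0,60,0,0,10,0,0,0,60,0,0,0,0,0,0,60,0,0,0,0,0,0,60],
)

```text
clock: 15.75
tcp_pos: [0.4546, -0.1598, 0.104]
orientation: [-2.388, 2.04, -0.001]
contact_force: [-0.3, 0.0, 0.2]
grip_width: 0.0603
```

```bash
python3 - <<'E'
from h import *
im,d=grab('side','side10')
a=cv2.resize(im[240:430,250:420],None,fx=3,fy=3,interpolation=cv2.INTER_CUBIC);cv2.imwrite('pics/c12.png',a[:,:,::-1])
o=get_obs();print(o['clock'],o['tcp_pos'],o['contact_force'],errvec(-81))
plan([(454.3,-162.5,50,5)])
f=lambda p:((proj('side',np.array(p)/1000)-[250,240])*3).round(0)
print(f([[454,-162.5,90],[454.3,-162.5,50]]))
E
```

```text
15.8 [ 0.45470028 -0.15987151  0.10412356] [-0.1182762  -0.12733781  1.32752686] [-0.0012 -0.0006 -0.0003]
yaw -81.02 tilt z [ 1.3e-03 -4.0e-04 -1.0e+00]
(454.3, -162.5, 50, 5) rows 5 each [ 0.5  0.2 10.8]
[[256. 345.]
 [254. 417.]]
```

View pics/c12.png

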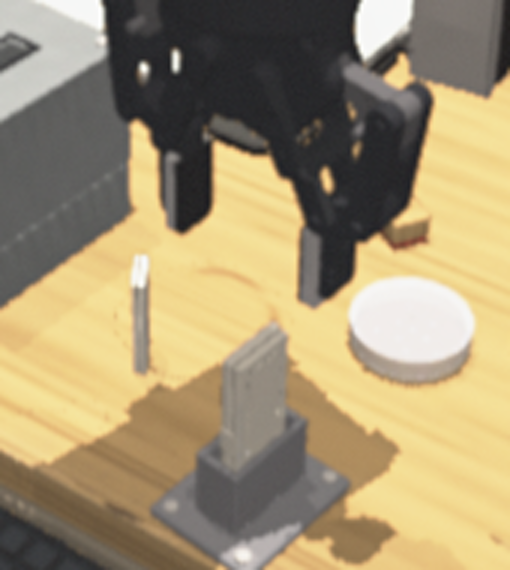

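Call:
servo_tool(
  increments=[2.5,0.5,9,0,0,0,60,0,0,12,0,0,0,60,0,0,12,0,0,0,60,0,0,10,0,0,0,50,0,0,7,0,0,0,40,0,0,4,0,0,0,40,0,0,0,0,0,0,40,0,0,0,0,0,0,40],
)

```text
clock: 16.8
tcp_pos: [0.4543, -0.1624, 0.0498]
orientation: [-2.388, 2.041, -0.001]
contact_force: [-0.4, 0.8, -0.4]
grip_width: 0.0399
```

```bash
python3 - <<'E'
from h import *
im,d=grab('side','side11')
a=cv2.resize(im[280:430,250:420],None,fx=4,fy=4,interpolation=cv2.INTER_CUBIC);cv2.imwrite('pics/c13.png',a[:,:,::-1])
o=get_obs();print(o['clock'],o['tcp_pos'],o['contact_force'],errvec(-81))
E
```

```text
16.85 [ 0.45432365 -0.16242214  0.04981776] [ 0.32869048  1.50744308 -0.09348036] [-0.0006 -0.0003 -0.0003]
```

View pics/c13.png

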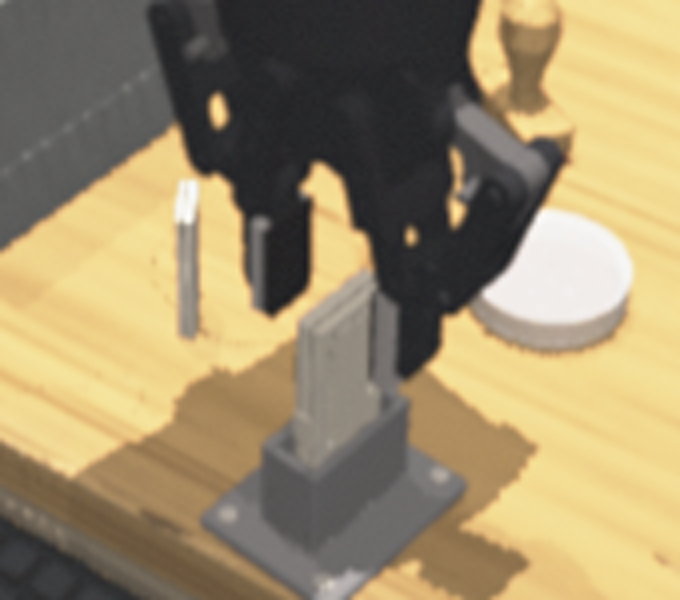

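```bash
python3 - <<'E'
from h import *
P=pts('side',np.load('pics/side11.npz')['d'])
for u,v in((280,260),(280,290),(275,305),(262,290),(385,330),(405,350),(405,365),(425,340),(320,340),(340,300),(360,350),(310,325)):
    print(u,v,P[int(280+v/4),int(250+u/4)].round(4))
f=lambda p:((proj('side',np.array(p)/1000)-[250,280])*4).round(0)
print(f([[454,-162.5,90],[454.3,-162.5,75],[454.3+20*-.156,-162.4+20*.988,75],[454.3+20*.156,-162.4-20*.988,75]]))
E
```

```text
280 260 [ 0.4472 -0.1421  0.096 ]
280 290 [ 0.4474 -0.142   0.0845]
275 305 [ 0.4434 -0.1429  0.0808]
262 290 [ 0.4399 -0.1414  0.0884]
385 330 [ 0.4478 -0.1881  0.101 ]
405 350 [ 0.4524 -0.1921  0.0934]
405 365 [ 0.4525 -0.1923  0.0871]
425 340 [ 0.457  -0.1955  0.0961]
320 340 [ 0.4409 -0.1681  0.0859]
340 300 [ 0.4552 -0.1609  0.0883]
360 350 [ 0.4601 -0.1652  0.0689]
310 325 [ 0.4403 -0.1633  0.0892]
[[341. 300.]
 [340. 337.]
 [290. 307.]
 [392. 368.]]
```

The mailer is centred between the fingers with about 13 mm of overlap. I'll lower 2 mm and grip.

Call:
servo_tool(
  increments=[0,0,2,0,0,0,30,0,0,0,0,0,0,20,0,0,0,0,0,0,10,0,0,0,0,0,0,4,0,0,0,0,0,0,4,0,0,0,0,0,0,4,0,0,0,0,0,0,4,0,0,0,0,0,0,4],
  squeeze=35,
)

```text
clock: 17.85
tcp_pos: [0.4542, -0.1624, 0.0476]
orientation: [-2.388, 2.041, -0.0]
contact_force: [0.1, 0.0, 3.4]
grip_width: 0.0089
```

```bash
python3 - <<'E'
from h import *
im,d=grab('side','side12')
a=cv2.resize(im[280:430,250:420],None,fx=4,fy=4,interpolation=cv2.INTER_CUBIC);cv2.imwrite('pics/c14.png',a[:,:,::-1])
o=get_obs();print(o['clock'],o['tcp_pos'],o['contact_force'],o['grip_width'],errvec(-81))
E
```

```text
17.9 [ 0.45421941 -0.16238411  0.04763454] [0.31074866 0.13305092 2.64046274] 0.008863522912101376 [-0.0003 -0.0002 -0.0003]
```

View pics/c14.png

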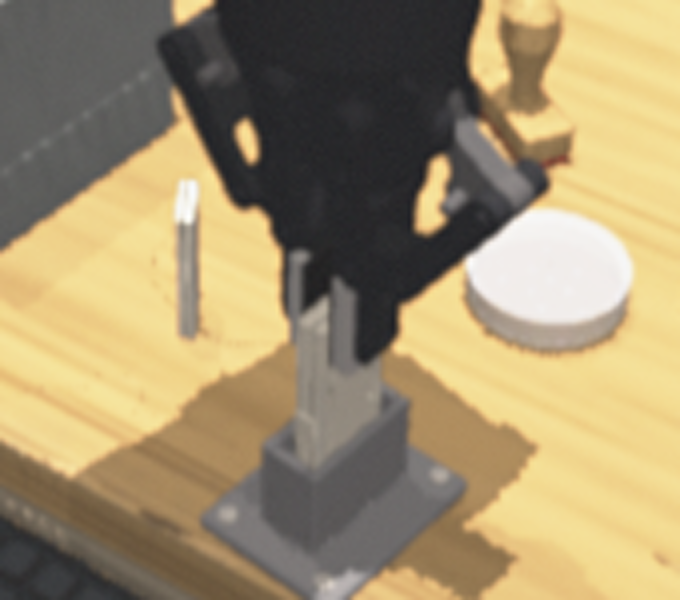

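Mailer gripped. Lift straight up.

Call:
servo_tool(
  increments=[0,0,-5,0,0,0,4,0,0,-12,0,0,0,4,0,0,-20,0,0,0,4,0,0,-25,0,0,0,4,0,0,-30,0,0,0,4,0,0,-30,0,0,0,4,0,0,-18,0,0,-0.026,4,0,0,0,0,0,0,4],
)

```text
clock: 18.9
tcp_pos: [0.4549, -0.1626, 0.1893]
orientation: [-2.414, 2.009, -0.005]
contact_force: [0.0, 1.2, -0.1]
grip_width: 0.0095
```

```bash
python3 - <<'E'
from h import *
im,d=grab('side','side13')
o=get_obs();print(o['clock'],o['tcp_pos'],o['contact_force'],o['grip_width'],errvec(-79.5))
plan([(475.9,55.8,188,8)])
E
```

```text
18.95 [ 0.45413089 -0.16246229  0.18804821] [ 0.58559629  0.08613353 -1.14527568] 0.008848028186140855 [-0.0011 -0.0008 -0.0012]
yaw -79.57 tilt z [ 1.2e-03 -6.0e-04 -1.0e+00]
(475.9, 55.8, 188, 8) rows 8 each [-26.3  -7.6  -0. ]
```

View pics/side13.png

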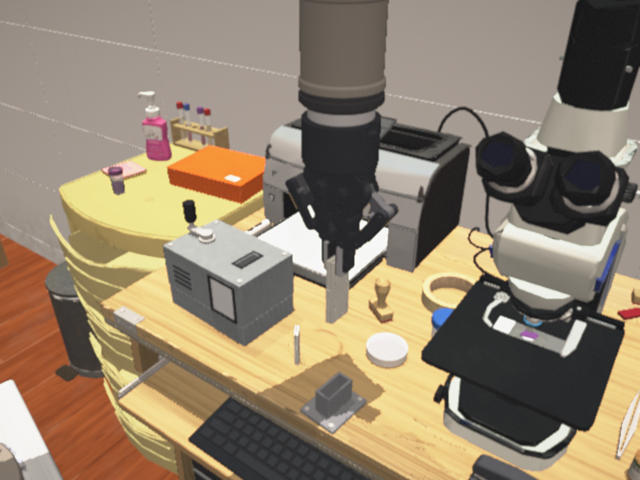

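The mailer hangs upright in the gripper at (337,285) and the stand is empty. I'll carry it over to the slot.

Call:
servo_tool(
  increments=[-15,-4,0,0,0,0,4,-28,-8,0,0,0,0,4,-34,-10,0,0,0,0,4,-38,-11,0,0,0,0,4,-38,-11,0,0,0,0,4,-32,-9.5,0,0,0,0,4,-19,-5.5,0,0,0,0,4,-6.5,-2,0,0,0,0,4],
)

```text
clock: 19.95
tcp_pos: [0.4748, 0.058, 0.1868]
orientation: [2.418, -2.005, -0.003]
contact_force: [-0.1, -0.3, -0.9]
grip_width: 0.0093
```

```bash
python3 - <<'E'
from h import *
im,d=grab('side','side14');im2,d2=grab('top','top14')
o=get_obs();print(o['clock'],o['tcp_pos'],o['contact_force'],o['grip_width'],errvec(-79.5))
a=cv2.resize(im[170:310,190:310],None,fx=4,fy=4,interpolation=cv2.INTER_CUBIC);cv2.imwrite('pics/c15.png',a[:,:,::-1])
b=cv2.resize(im2[270:370,220:360],None,fx=5,fy=5,interpolation=cv2.INTER_CUBIC);cv2.imwrite('pics/c16.png',b[:,:,::-1])
E
```

```text
20.05 [0.47513252 0.05657608 0.18691525] [-0.0710002  -0.14345561 -0.19369371] 0.009058302162848223 [0.0012 0.0004 0.0011]
```

View pics/c15.png

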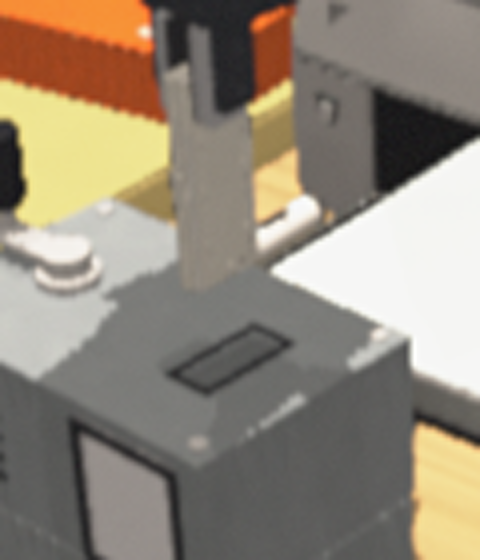

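View pics/c16.png

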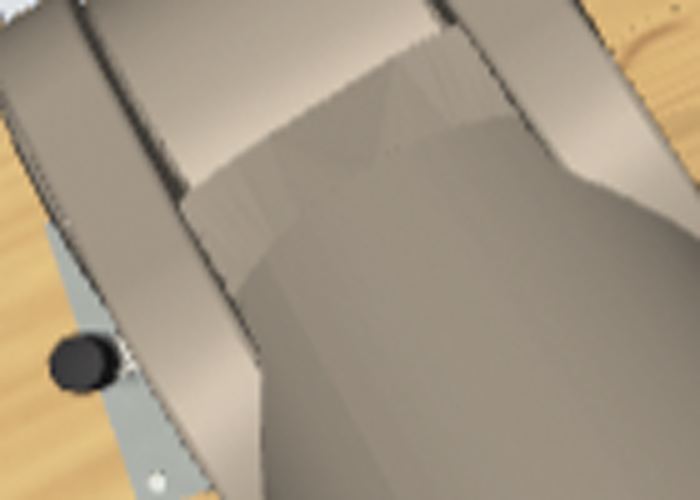

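```bash
cat >> h.py <<'E'
def mailer(d,zlo,zhi,cx=475.5,cy=56.9,yaw=10.5,im=None):
    P=pts('side',d); q=P.reshape(-1,3)*1000; a=np.radians(yaw)
    bx=(q[:,0]-cx)*np.cos(a)+(q[:,1]-cy)*np.sin(a); by=-(q[:,0]-cx)*np.sin(a)+(q[:,1]-cy)*np.cos(a)
    m=(abs(bx)<24)&(abs(by)<14)&(q[:,2]>zlo)&(q[:,2]<zhi)
    return bx[m],by[m],q[m][:,2],np.nonzero(m)[0]
E
python3 - <<'E'
from h import *
d=np.load('pics/side14.npz')['d']
bx,by,z,_=mailer(d,135,205)
for z0 in range(135,205,8):
    k=(z>=z0)&(z<z0+8)
    if k.sum()<5: continue
    face=k&(bx>-12)&(bx<12); nar=k&(by>-1)
    print(z0,k.sum(),'bx',np.percentile(bx[k],[1,99]).round(1),'by',np.percentile(by[k],[1,99]).round(1),'-yface by',np.median(by[face]).round(2) if face.any() else '', 'slope',np.polyfit(bx[face],by[face],1)[0].round(3) if face.sum()>5 else '')
print('zmin',np.sort(z)[:5])
E
```

```text
143 56 bx [-15.9  14.8] by [-4.5  6. ] -yface by -1.93 slope 0.023
151 99 bx [-16.3  15. ] by [-4.4  5.6] -yface by -2.54 slope 0.007
159 101 bx [-16.2  14.6] by [-4.   6.8] -yface by -2.5 slope -0.017
167 95 bx [-16.2  14.9] by [-4.3  5.8] -yface by -2.94 slope 0.05
175 103 bx [-17.8  15.1] by [-4.6  6.5] -yface by -2.47 slope 0.025
183 102 bx [-18.5  13.7] by [-4.   7.1] -yface by -2.45 slope -0.015
191 113 bx [-17.3  14.8] by [-4.5  6.7] -yface by -2.55 slope -0.006
199 88 bx [-16.9  14.9] by [-4.1  6.5] -yface by -2.66 slope 0.021
zmin [146.28634878 146.30150261 146.42172316 146.64617858 146.66652323]
```

Call:
servo_tool(
  increments=[1,-0.5,6,0,0,0,4,0,0,8,0,0,0,4,0,0,8,0,0,0,4,0,0,5,0,0,0,4,0,0,3,0,0,0,4,0,0,0,0,0,0,4,0,0,0,0,0,0,4,0,0,0,0,0,0,4],
)

```text
clock: 21.05
tcp_pos: [0.4766, 0.0549, 0.1577]
orientation: [-2.415, 2.009, -0.001]
contact_force: [-0.1, -0.3, -0.4]
grip_width: 0.0092
```

```bash
python3 - <<'E'
from h import *
im,d=grab('side','side15')
o=get_obs();print(o['clock'],o['tcp_pos'],o['contact_force'],o['grip_width'],errvec(-79.5))
a=cv2.resize(im[180:310,190:310],None,fx=6,fy=6,interpolation=cv2.INTER_CUBIC)[150:700]
# overlay: slot outline and mailer outline at TCP-based pose projected to low z
cv2.imwrite('pics/c17.png',a[:,:,::-1])
p=o['tcp_pos']*1000;low=p[2]-41.5
a_=np.radians(10.5);Rm=np.array([[np.cos(a_),-np.sin(a_)],[np.sin(a_),np.cos(a_)]])
f=lambda q:(((proj('side',q/1000)-[190,180])+.5)*6-[0,150]).round(0)
def box(c,hx,hy,z): return np.array([[*(np.array(c)+Rm@[sx*hx,sy*hy]),z] for sx,sy in((-1,-1),(1,-1),(1,1),(-1,1))])
print('low',low,f(box(p[:2],17,5,low)).tolist())
print('slot',f(box((475.5,56.9),19,7,110)).tolist())
print('slot mid',f(box((475.5,55.7),19,7,110)).tolist())
bx,by,z,_=mailer(d,116,170)
face=(bx>-12)&(bx<12);print(np.median(by[face]),np.percentile(bx,[1,99]),np.percentile(by,[1,99]),np.sort(z)[:3])
E
```

```text
21.1 [0.47655691 0.05485125 0.15768961] [ 0.19758695 -0.27122427 -0.32080313] 0.008670704882192867 [-0.0004 -0.0001 -0.0005]
low 116.18960662955462 [[318.0, 345.0], [418.0, 287.0], [389.0, 274.0], [289.0, 331.0]]
slot [[311.0, 371.0], [422.0, 306.0], [382.0, 287.0], [271.0, 351.0]]
slot mid [[314.0, 373.0], [425.0, 308.0], [385.0, 289.0], [273.0, 353.0]]
-5.817184122135732 [-16.43167645  15.95466572] [-7.85492476  3.40016114] [116.20333533 116.23112527 116.51100072]
```

View pics/c17.png

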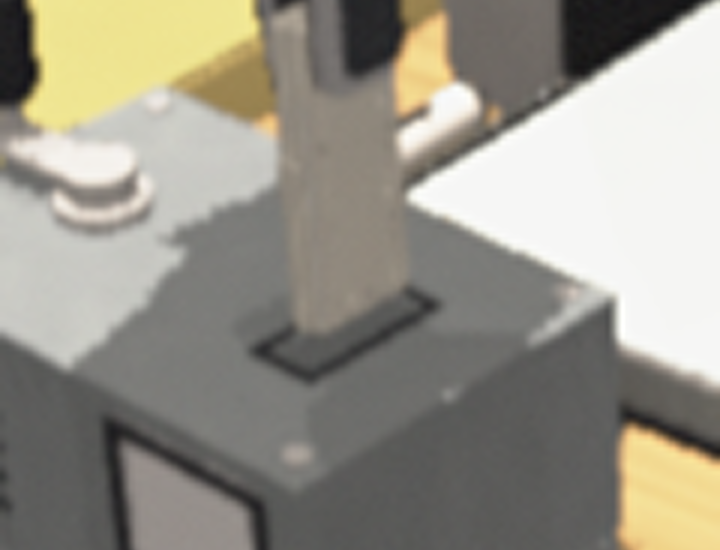

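Call:
servo_tool(
  increments=[-1.1,0.5,0,0,0,0,4,0,0,0,0,0,0,4,0,0,0,0,0,0,4,0,0,2,0,0,0,4,0,0,3,0,0,0,4,0,0,3,0,0,0,4,0,0,3,0,0,0,4,0,0,0,0,0,0,4],
)

```text
clock: 22.1
tcp_pos: [0.4755, 0.0558, 0.1462]
orientation: [2.415, -2.009, -0.001]
contact_force: [0.8, 0.4, -0.9]
grip_width: 0.0091
```

```bash
python3 - <<'E'
from h import *
im,d=grab('side','side16')
o=get_obs();print(o['clock'],o['tcp_pos'],o['contact_force'],o['moment'],o['grip_width'],errvec(-79.5))
a=cv2.resize(im[180:310,190:310],None,fx=6,fy=6,interpolation=cv2.INTER_CUBIC)[150:700]
cv2.imwrite('pics/c18.png',a[:,:,::-1])
bx,by,z,_=mailer(d,116,170)
face=(bx>-12)&(bx<12);print(np.median(by[face]),np.percentile(bx,[1,99]),np.percentile(by,[1,99]),np.sort(z)[:3])
E
```

```text
22.15 [0.47562385 0.05582997 0.14635609] [-0.53715376 -0.05010302 -0.15882171] [-0.00047554 -0.07065192  0.01960664] 0.009051307882676614 [ 0.0003  0.0001 -0.0004]
-4.7625858883417 [-17.22471917  15.39325428] [-6.89127968  4.12909559] [116.02252031 116.06113251 116.09388491]
```

View pics/c18.png

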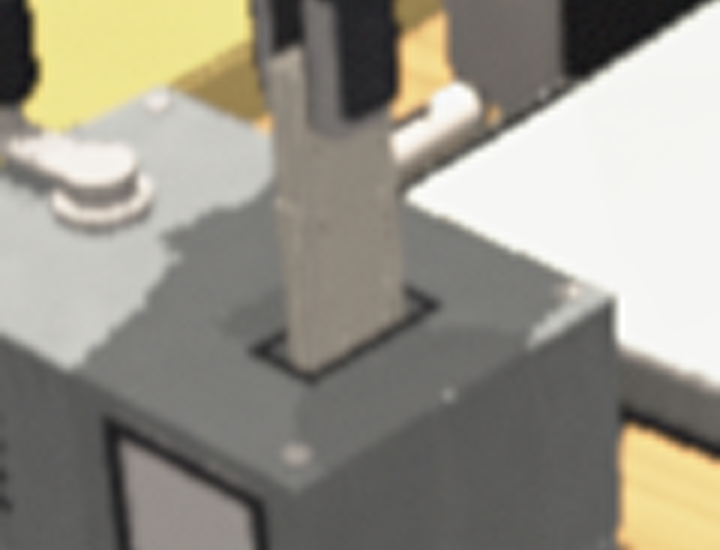

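```bash
python3 - <<'E'
from h import *
im=np.load('pics/side16.npz')['im']; im8=np.load('pics/side8.npz')['im']
a_=np.radians(10.5);Rm=np.array([[np.cos(a_),-np.sin(a_)],[np.sin(a_),np.cos(a_)]])
def box(c,hx,hy,z): return np.array([[*(np.array(c)+Rm@[sx*hx,sy*hy]),z] for sx,sy in((-1,-1),(1,-1),(1,1),(-1,1))])
S=16;o=np.array([228,225])
def crop(i):
    c=cv2.resize(i[225:250,228:268],None,fx=S,fy=S,interpolation=cv2.INTER_CUBIC)
    return np.clip(c.astype(float)*1.4,0,255).astype(np.uint8).copy()
A,B=crop(im),crop(im8)
def dr(I,b,col):
    q=(((proj('side',b/1000)-o)+.5)*S).astype(np.int32);cv2.polylines(I,[q],True,col,1)
for I in(A,B):
    for c in [(475.5,56.9)]:
        dr(I,box(c,19,7,110),(255,0,0));dr(I,box(c,17,5,110),(0,255,0))
cv2.imwrite('pics/c19.png',np.hstack([A])[:,:,::-1]);cv2.imwrite('pics/c20.png',B[:,:,::-1])
E
```

```text
(no output)
```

View pics/c19.png

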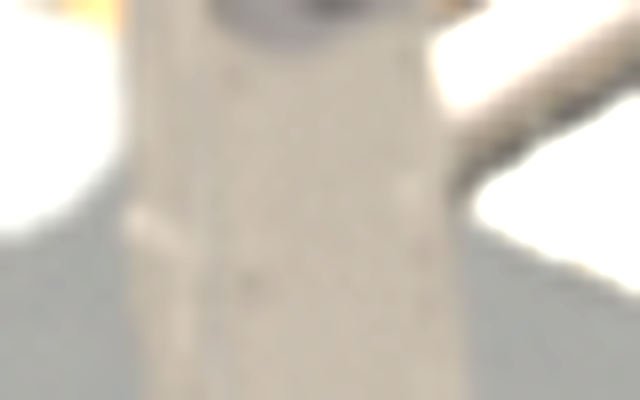

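View pics/c20.png

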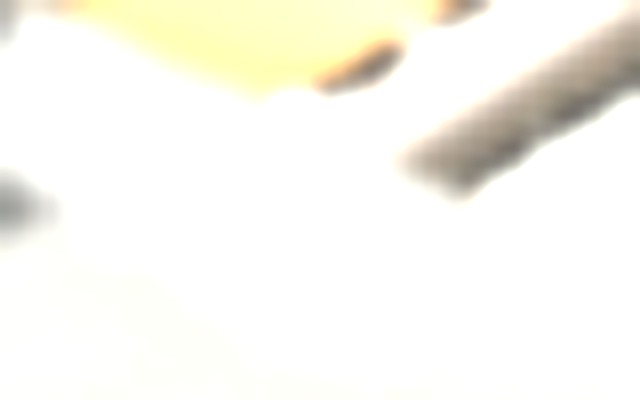

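Wrong crop window (the slot is lower down); I'll redo it at rows 248–273.

```bash
cat > ov.py <<'E'
from h import *
import sys
a_=np.radians(10.5);Rm=np.array([[np.cos(a_),-np.sin(a_)],[np.sin(a_),np.cos(a_)]])
def box(c,hx,hy,z): return np.array([[*(np.array(c)+Rm@[sx*hx,sy*hy]),z] for sx,sy in((-1,-1),(1,-1),(1,1),(-1,1))])
S=16;o=np.array([228,245])
def ov(src,dst,g=1.0,c=(475.5,56.9)):
    i=np.load('pics/%s.npz'%src)['im']
    I=cv2.resize(i[245:275,228:268],None,fx=S,fy=S,interpolation=cv2.INTER_CUBIC)
    I=np.clip(I.astype(float)*g,0,255).astype(np.uint8).copy()
    for b,col in((box(c,19,7,110),(255,0,0)),(box(c,17,5,110),(0,255,0))):
        q=(((proj('side',b/1000)-o)+.5)*S).astype(np.int32);cv2.polylines(I,[q],True,col,1)
    cv2.imwrite('pics/%s.png'%dst,I[:,:,::-1])
E
python3 -c "
from ov import *
ov('side16','c21',1.2);ov('side8','c22',.9)"
```

```text
(no output)
```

View pics/c21.png

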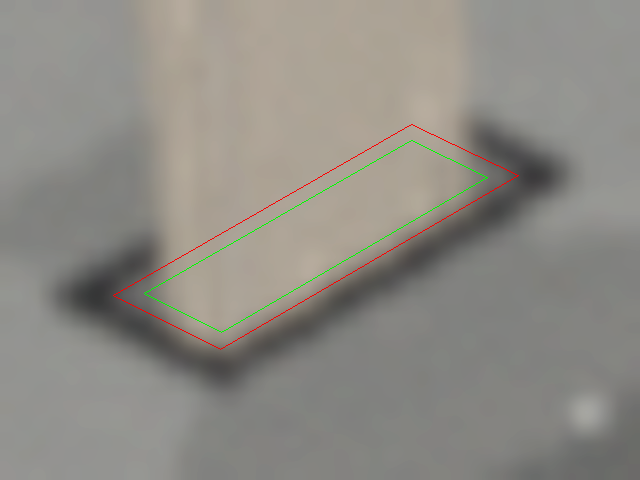

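View pics/c22.png

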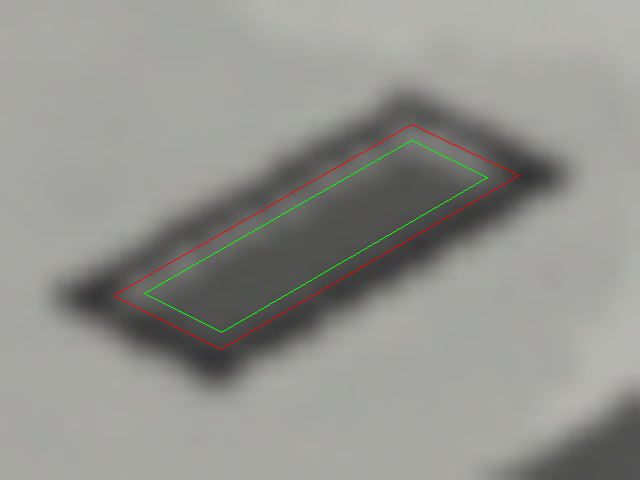

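The overlay shows the slot outline (red) matching the frame. The mailer's silhouette is centred in it to within about 0.5 mm, and there is no contact force. I'll go deeper slowly.

Call:
servo_tool(
  increments=[0,-0.3,2,0,0,0,4,0,0,3,0,0,0,4,0,0,3,0,0,0,4,0,0,4,0,0,0,4,0,0,4,0,0,0,4,0,0,4,0,0,0,4,0,0,2,0,0,0,4,0,0,0,0,0,0,4],
)

```text
clock: 23.15
tcp_pos: [0.4759, 0.0559, 0.1243]
orientation: [2.415, -2.009, -0.0]
contact_force: [0.0, 0.8, -0.2]
grip_width: 0.009
```

```bash
python3 - <<'E'
from h import *
o=get_obs();print(o['clock'],o['tcp_pos'],o['contact_force'],o['moment'],o['grip_width'],errvec(-79.5))
E
```

```text
23.15 [0.47591403 0.05585573 0.12434951] [ 0.03863881  0.83743461 -0.17725757] [ 0.02772582 -0.02342027 -0.02448126] 0.00899807898599789 [ 0.0003 -0.     -0.0004]
```

Call:
servo_tool(
  increments=[0,0,2,0,0,0,4,0,0,3,0,0,0,4,0,0,3,0,0,0,4,0,0,2,0,0,0,4,0,0,2,0,0,0,4,0,0,1,0,0,0,4,0,0,0.5,0,0,0,4,0,0,0,0,0,0,4],
)

```text
clock: 24.15
tcp_pos: [0.4761, 0.0559, 0.111]
orientation: [-2.415, 2.01, -0.0]
contact_force: [0.1, 0.3, -0.1]
grip_width: 0.0091
```

```bash
python3 - <<'E'
from ov import *
im,d=grab('side','side17')
ov('side17','c23',1.2)
a=cv2.resize(im[180:310,150:310],None,fx=4,fy=4,interpolation=cv2.INTER_CUBIC);cv2.imwrite('pics/c24.png',a[:,:,::-1])
o=get_obs();print(o['clock'],o['tcp_pos'],o['contact_force'],o['moment'],o['grip_width'],errvec(-79.5))
bx,by,z,_=mailer(d,113,130)
face=(bx>-12)&(bx<12);print(np.median(by[face]),np.percentile(bx,[1,99]),np.percentile(by,[1,99]))
bx,by,z,_=mailer(d,113,190);print('top z?',np.percentile(z,[99]))
E
```

```text
24.2 [0.4760744  0.05585397 0.11103262] [-0.2970356  -0.22079644  0.2069429 ] [-0.02801586  0.04477636  0.00211849] 0.008952638665382153 [-0.0001 -0.     -0.0005]
-4.990639566563384 [-16.69276013  15.20952199] [-6.36409233  3.50202616]
top z? [189.33254646]
```

View pics/c23.png

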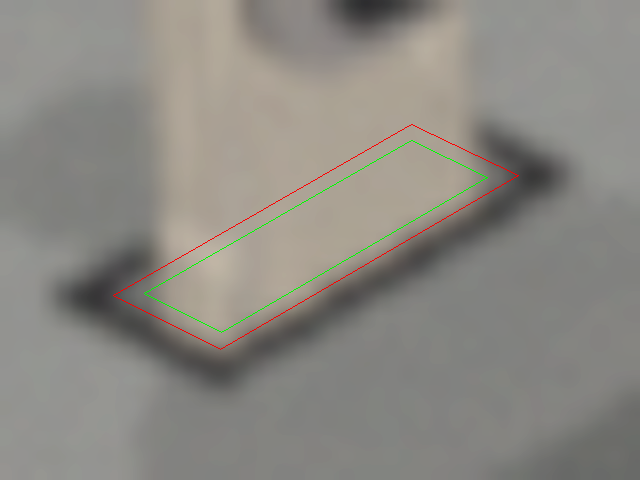

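View pics/c24.png

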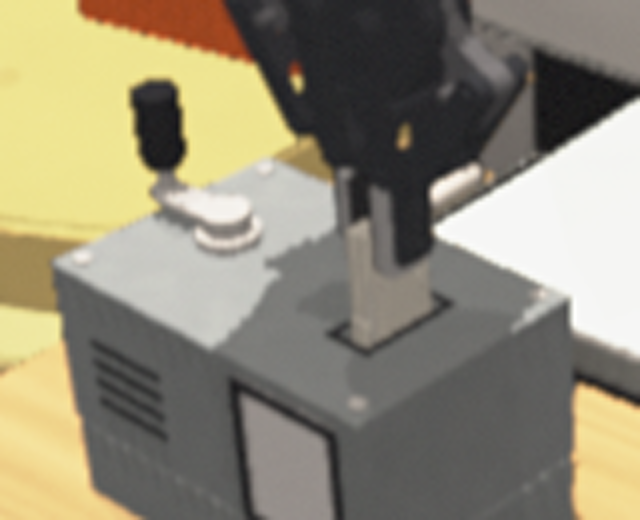

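Call:
servo_tool(
  increments=[0,0,0.6,0,0,0,4,0,0,0.6,0,0,0,4,0,0,0,0,0,0,4,0,0,0,0,0,0,4,0,0,0,0,0,0,4,0,0,0,0,0,0,4,0,0,0,0,0,0,4,0,0,0,0,0,0,4],
)

```text
clock: 25.2
tcp_pos: [0.476, 0.0559, 0.1098]
orientation: [2.415, -2.009, 0.0]
contact_force: [-0.5, -1.1, 0.2]
grip_width: 0.0088
```

```bash
python3 - <<'E'
from h import *
o=get_obs();print(o['clock'],o['tcp_pos'],o['contact_force'],o['moment'],o['qvel'].round(4),o['grip_width'],errvec(-79.5))
im,d=grab('side','side18')
P=pts('side',d)
for u,v in((352,222),(356,218),(360,225),(358,235),(360,250),(385,290)): print(u,v,P[int(180+v/4),int(150+u/4)].round(4), im[int(180+v/4),int(150+u/4)])
for u in (237,238,239,240): print(u,[(v,round(float(P[v,u,2]),4),int(im[v,u].mean())) for v in range(229,240)])
o=get_obs();print(o['contact_force'])
E
```

```text
25.2 [0.476006   0.0558667  0.10980396] [-0.53117316 -1.12059907  0.24257275] [-0.01568927 -0.01725718 -0.00817093] [ 0.0015 -0.0011 -0.0001  0.0014  0.0001 -0.0014 -0.0008] 0.008767932098837965 [-0.     -0.     -0.0005]
352 222 [0.4652 0.0605 0.1534] [60 58 56]
356 218 [0.4674 0.0612 0.1539] [39 38 38]
360 225 [0.4673 0.0588 0.1517] [152 143 131]
358 235 [0.464  0.0563 0.1508] [171 162 148]
360 250 [0.4615 0.0503 0.1479] [143 135 124]
385 290 [0.4707 0.0514 0.127 ] [143 135 124]
237 [(229, 0.1635, 66), (230, 0.1611, 68), (231, 0.1605, 69), (232, 0.1593, 72), (233, 0.1561, 75), (234, 0.1558, 75), (235, 0.1541, 79), (236, 0.1505, 92), (237, 0.1531, 124), (238, 0.1536, 143), (239, 0.1487, 140)]
238 [(229, 0.1632, 39), (230, 0.1611, 39), (231, 0.1608, 41), (232, 0.1595, 42), (233, 0.1576, 43), (234, 0.1547, 44), (235, 0.1534, 58), (236, 0.1518, 99), (237, 0.1529, 140), (238, 0.1518, 160), (239, 0.1508, 152)]
239 [(229, 0.1631, 34), (230, 0.1609, 32), (231, 0.1582, 36), (232, 0.1577, 34), (233, 0.1559, 34), (234, 0.1539, 38), (235, 0.1529, 68), (236, 0.1526, 123), (237, 0.1525, 156), (238, 0.1508, 160), (239, 0.1507, 148)]
240 [(229, 0.1629, 33), (230, 0.1592, 35), (231, 0.1582, 34), (232, 0.1567, 36), (233, 0.1555, 31), (234, 0.1538, 50), (235, 0.1521, 94), (236, 0.1517, 142), (237, 0.1529, 162), (238, 0.1515, 156), (239, 0.1518, 150)]
[1.21753126 0.14543472 0.12134016]
```

```bash
python3 -c "
from bench import *
print(hand_in())"
```

```text
the job is handed in; nothing more can be done
None
```

I wound the crank, put the larger mailer in the slot with about 42 mm inside, and handed the job in at about 25 s with the gripper still holding it. `hand_in()` reports no verdict.

**Crank:** I wound it clockwise by its knob for about 763° until it met the stop, which pushed back with about 14 N. Its angle read 100–102° in the world frame, against 101° expected. The slot changed from white to dark as the shutter opened.

**Mailer:** The one in the stand is 84 mm long; I left the free-standing 55 mm look-alike where it was.
- **Depth:** The top of the mailer is at z ≈ 0.152, so about 42 mm is inside. Its lower end is about 30 mm above the box's floor.
- **Contact:** Contact forces were within sensor noise (about 1 N or less), and joint speeds were about zero.
- **Centring:** The mailer sits within about 1 mm of the slot's centre, against 2 mm of clearance.

**Checks that disagreed:**
- **Fingertips:** They showed in the side camera about 25 mm above the reported TCP. I set the grasp heights to be safe for both readings.
- **Cameras:** The two cameras differed by about 2 mm, so I worked from the midpoint and cross-checked it with the arm's position while it held the knob.
- **Centring estimates:** Camera and arm position differed by about 1 mm.

I didn't make a separate final check of the other things on the desk, but I felt no contact on the way, and those in the last full side view, taken before the carry to the slot, looked unmoved.

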